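# Stamp a brass bar in the marking press

### The arm

A 7-joint arm with a two-finger parallel gripper is mounted at the origin on the work surface. World frame = base frame: x ahead of the robot, y to its left, z up, the work surface at z = 0. Lengths are in m, angles in rad, forces in N, time in s.
With the tool pointing down it reaches from about 0.425 to 0.875 m from the base axis. Payload 4.7 kg.
Tool frame: the origin (TCP) lies at the very end of the fingers, on their centre line; the grasp point (between the pads) lies 19 mm behind it; z points along the fingers, y is the line along which they close (so a half turn about z gives the same grasp; the last joint's range is limited). The gripper opens to 87 mm and grips with 3 to 60 N. Pads are 19 mm wide; open, the fingers measure 117 mm over their backs; the gripper's body (75 mm by 190 mm) begins 51 mm behind the grasp point.
Start: joints at [-1.247, 0.321, -0.07, 1.45, 0.023, 1.371, -0.057], TCP at [0.198, 0.619, 0.185] pointing down, gripper open.
Joint ranges: [-2.86, 2.86], [-0.3, 2.09], [-1.38, 1.24], [0.06, 2.45], [-1.56, 4.7], [0.09, 2.05], [-2.69, 2.69]. Speed limits (rad/s): [2.57, 2.57, 3.14, 3.14, 3.14, 3.14, 3.14].

### API

Orientations are given as a rotation vector (axis times angle).
In Python, from bench import ctrl, imaging, ticket gives the robot as it stands.
- The arm moves only by the tool jog_arm, never from a script. Its argument "rows" is text: rows parted by semicolons, each of 7 numbers parted by spaces: the shift along the tool's x, y, z in cm, then the turn, a rotation vector about the tool's x, y, z in rad, then the closure, from -1 (fully open) to 1 (shut), so that 0 is half open. A call has 1 to 5 rows; each row shifts and turns the commanded pose from where the row before left it, along the tool's axes as they then stand; what a row does not reach is not made up. A row lasts 1/8 s, in which the tool goes at most 62.5 mm and 10.7 degrees, less where a joint would pass 70% of its speed; a pose out of reach is approached as far as the arm can. A call with a gripper value outside its range is refused whole. The fingers move at their own pace and stop on an object; "force" is the grip in N (left out, the last holds). Time passes only in rows, so rows that do not move let the fingers close. It gives the time, the measured TCP pose, the force, the opening and the grip force at its end, in the units of the state.
- ctrl.get_state(): the state, without advancing time (a new reading comes with each control period).
- imaging.get_image(name): name is "scene" or "side" or "wrist"; returns a dict with "img" (480x640x3 uint8, blue, green, red), "vertical_fov" (degrees; the focal length in pixels is half the picture's height over the tangent of half this angle, whatever the lens; pixels are square), "cx", "cy" (the principal point, pixels), "origin" and "orientation" of the camera in the world. Camera axes: x right, y down, z forward; pixel columns grow to the right and rows downward; lengths in m; the calibration is good to about 2 mm. A picture is of the moment at which its call begins. There is no depth.
- ticket.close_job(): hands the job in; it is judged then, once.
The state is a dict: "time": time; "joint_positions": joint angles; "qd": joint speeds; "joint_torque": joint torques, N m; "position": TCP position; "tool_rot": TCP orientation; "ft_force": force on the tool from outside, world axes, zero at the start; "torque": the same for the moment, N m; "grip_width": opening from 0.0 (shut) to 1.0 (fully open); "grip_force": force on a finger pad.
Only numpy, scipy, OpenCV 4.12 (cv2) and the standard library are available. Lean on these libraries where they do the work, as an engineer would, in place of code of your own. Each camera call takes 0.05 s, during which the arm holds its last target. There are 200 camera calls.

### The job

Take the plain round brass bar out of the wooden stand, lay it in both jaws of the sloping V-rest and let go of it, so that you can pick it up again by its side; then lay it in the two Vs of the marking press, about centred, one end under the stamp, and let go. Push the press lever down to its stop, so that the stamp bears on the bar, and let the lever come all the way up again, with the bar still lying in the press. Leave the ring stick, jar, hammer and bead box where they are.

Things in the scene. Friction and masses are not known exactly. Their poses are not given: they have to be found in the camera images.
- bar: plain straight brass bar, 14 mm in diameter, 200 mm long, flat ends, about 0.26 kg. Origin at its centre, z axis along its length (z up at the start). It starts upright in one of the two holes of the stand, its foot 10 mm above the table, its top 210 mm above it
- stand: fixed light-wood block 140 x 60 x 55 mm with two blind holes 16.5 mm wide and 45 mm deep, 35 mm either side of the centre along its x axis. Origin under its centre, z up. One hole holds the bar, the other the ring stick (either way)
- ringstick: bystander: dark wooden ring stick, 165 mm long, tapering from 25 mm at mid-height to 14 mm at its top, which stands 175 mm above the table. Origin at the centre of its foot, z along it
- groove: groove of the V-rest. Origin where the centre of a seated bar lies, 128 mm above the table; x along the groove, 45 degrees down, to the robot's left (so the upper end is on its right); y level, across it; z out of the groove, 45 degrees up, to the left. Steel 90 degree V jaws at x = -38 to -22 and 60 to 78 mm, foot stop at x = 101 mm. Seated: bar axis on the x axis, bar centre at x = -36 to +12 mm
- v_rest: the fixed V-rest that carries the groove, on a wooden base 190 x 90 mm; origin under its centre, below the groove's origin. The V jaws open to 25 mm, 5.5 mm above the bar's axis. Between the jaws there is finger room down to 44 mm below the axis; above the upper jaw the bar stands free. By friction the bar stays where laid or slides down to the foot stop
- bed (a point): seat of the press: where the centre of a bar lying in it is, 60 mm above the table. y along the seated bar, z up, x across, towards the lever's hinge. Steel 90 degree V jaws at y = -88 to -64 mm (under the stamp) and 74 to 92 mm, opening to 25 mm, 5.5 mm above the bar's axis; finger room between the jaws down to 48 mm below the axis
- press: fixed marking press, grey base plate 130 x 210 x 12 mm; origin under the bed, same axes. The lever arm (18 mm wide) crosses above the bar's place at y = -76 mm, so bring the bar in lengthwise: held near its middle, its centre first at about y = +45 mm and 15 mm above its seat, then towards -y under the raised stamp, then down
- stamp: steel stamp 16 x 16 x 26 mm under the lever arm, sprung in it (it gives up to 4 mm). Origin at the centre of its lower face, 7 mm above a seated bar's axis when the lever is down on the bar, about 40 mm above the bar's axis when the lever is up
- lever (a joint): angle of the press lever in rad: 0 = up (rest, held by its spring), about 0.40 when the stamp meets a seated bar, 0.43 at its stop, where the stamp bears fully on the bar. A spring drives it up: pushing down on the grip takes about 2 N to start, 6 N as the stamp meets the bar, 10 N at the stop. Released, it returns to 0
- lever_grip (a point): top of the black round grip (22 mm thick, 65 mm long, along the lever) near the free end of the lever, 205 mm from the hinge, in the bed's -x direction at y = -76 mm: about 190 mm above the table when up, 110 mm when down. It moves with the lever
- lever_hinge (a point): hinge axis of the lever (parallel to the bed's y axis), 85 mm from the bed in its +x direction and 99 mm above the table, at bed y = -76 mm; two grey cheeks there stand up to 112 mm high
- jar: bystander: low round jar with a metal lid, 56 mm wide, 45 mm high; origin under its centre
- hammer: bystander: hammer lying flat, 220 mm long, beyond the work
- beadbox: bystander: clear open box 90 x 70 x 30 mm; origin under its centre
There are look-alikes about, which are no part of the job. Several things have the shape of the v_rest; the one meant has the colours described above.

How it is judged:
By the outcome, as a careful person would: the job done as asked, in the order asked, and still so for the second after the job is handed in, with the robot touching nothing.
It also fails if it takes over 72 s, if anything falls off the work surface, if the arm or the gripper's body presses on something with over 40 N, if the wrist force passes 120 N, or if a joint passes its speed limit or range.

## Working session

There is one attempt and no reset: what is moved stays moved. The work goes in short steps, Python scripts to look and compute and a tool call to move; the robot and the scene stay as the last step left them, time stands still between calls to the robot, and variables do not carry over. Pictures are saved under pics/ and viewed, at most 10 in all, crops included, and the job is handed in when it is done.

Besides the shell and the picture viewer there is one more tool, called after "Request:" as name(argument=value, ...) on one line, values as JSON. jog_arm: Moves the arm, as the interface text tells. Its arguments: {"type":"object","properties":{"rows":{"type":"string"},"force":{"type":"number"}},"required":["rows"]}

```bash
ls; mkdir -p pics
cat > h.py <<'E'
import numpy as np, cv2
from scipy.spatial.transform import Rotation as R
from bench import ctrl, imaging, ticket
def cam(n):
    d=imaging.get_image(n); return d
def K(d):
    f=240/np.tan(np.radians(d["vertical_fov"])/2); return f
def rot(d):
    o=np.array(d["orientation"],float)
    return o if o.shape==(3,3) else R.from_rotvec(o).as_matrix()
def ray(d,u,v):
    f=K(d); r=rot(d)@np.array([(u-d["cx"])/f,(v-d["cy"])/f,1]); return np.array(d["origin"]),r/np.linalg.norm(r)
def onz(d,u,v,z):
    o,r=ray(d,u,v); return o+r*(z-o[2])/r[2]
def proj(d,p):
    c=rot(d).T@(np.array(p)-d["origin"]); f=K(d); return np.array([f*c[0]/c[2]+d["cx"],f*c[1]/c[2]+d["cy"]])
def tri(l):
    A=np.zeros((3,3));b=np.zeros(3)
    for d,u,v in l:
        o,r=ray(d,u,v);P=np.eye(3)-np.outer(r,r);A+=P;b+=P@o
    return np.linalg.solve(A,b)
E
python3 - <<'E'
from h import *
import pickle
D={n:cam(n) for n in("scene","side","wrist")}
pickle.dump(D,open("d0.pkl","wb"))
for n,d in D.items():
    cv2.imwrite(f"pics/{n}0.png",d["img"]);print(n,{k:v for k,v in d.items() if k!="img"})
print(ctrl.get_state())
E
```

```text
pics
scene {'vertical_fov': 56.741581626093506, 'cx': 317.9337279128817, 'cy': 237.96304915662432, 'origin': array([0.8771659 , 0.67176802, 0.89611271]), 'orientation': array([-0.68073362, -2.66815134,  1.07926352])}
side {'vertical_fov': 45.85649404073944, 'cx': 315.2874028082031, 'cy': 239.42445983500627, 'origin': array([ 0.15909261, -0.9630528 ,  1.13323986]), 'orientation': array([-2.29328569,  0.4231667 , -0.18331702])}
wrist {'vertical_fov': 63.2759991963726, 'cx': 325.2001391839587, 'cy': 238.0493752965148, 'origin': array([0.13464339, 0.63942626, 0.38425704]), 'orientation': array([2.3689003 , 1.72989221, 0.2144492 ])}
{'time': 0.15, 'joint_positions': array([-1.24689678,  0.32167265, -0.07006718,  1.45138809,  0.0226104 ,
        1.37079746, -0.0568585 ]), 'qd': array([ 0.00051932, -0.001436  , -0.00147186, -0.00224242, -0.00093856,
       -0.00140766, -0.00079523]), 'joint_torque': array([ 5.01278737e-04, -4.91792679e+01, -4.04264303e-01, -3.12873173e+01,
       -6.39134087e-02,  4.04999277e-02,  1.34353982e-04]), 'position': array([0.19808242, 0.61858898, 0.18440308]), 'tool_rot': array([-4.84589119e-01, -3.10386385e+00,  2.31517519e-03]), 'ft_force': array([-0.48965955,  0.3461582 ,  0.73424372]), 'torque': array([-0.00973556, -0.06556691,  0.03251987]), 'grip_force': 0.0, 'grip_width': 0.9997656514894302}
```

View pics/scene0.png

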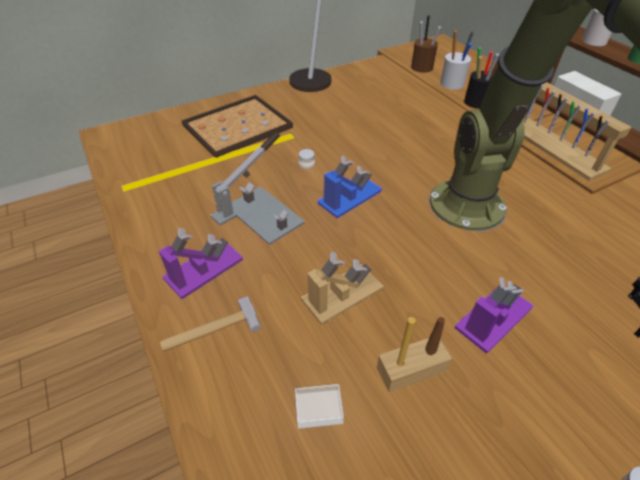

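View pics/side0.png

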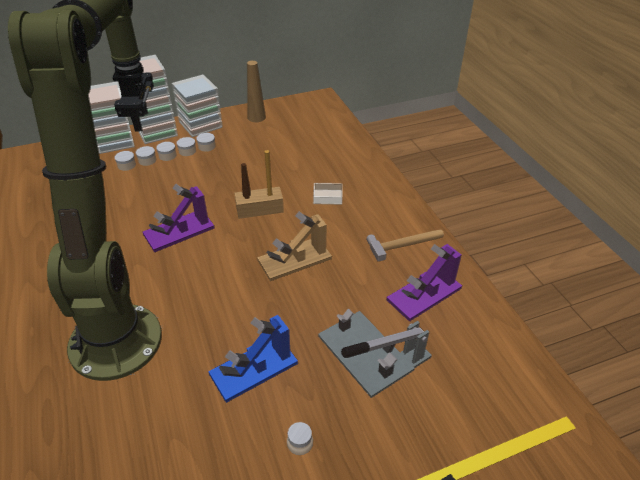

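Candidates for the bar:
- Thin yellow rod in the stand: scene (406,340), side (268,172). By the description this is the bar.
- Dark ring stick: scene (436,335), side (245,180).

Candidates for the V-rest:
- Wooden: scene (342,287), side (294,248). This is the one I choose.
- Blue: scene (350,190).
- Purple: scene (200,262) and (495,318).

The press is at scene (255,205), side (375,350). Next is a close crop to check these choices.

Run:
```python
from h import *
import pickle
D=pickle.load(open("d0.pkl","rb"))
def t(n,u,v,s):
    w,h=int(400/s),int(300/s)
    c=cv2.resize(D[n]["img"][v:v+h,u:u+w],(400,300),interpolation=cv2.INTER_CUBIC)
    for k in range(0,w,10): cv2.line(c,(int(k*s),0),(int(k*s),4 if (u+k)%50 else 12),(0,0,255),1)
    for k in range(0,h,10): cv2.line(c,(0,int(k*s)),(4 if (v+k)%50 else 12,int(k*s)),(0,0,255),1)
    return c
cv2.imwrite("pics/a.png",np.vstack([np.hstack([t("scene",370,310,4),t("side",220,145,4)]),np.hstack([t("scene",300,250,4),t("side",250,205,4)])]))
cv2.imwrite("pics/b.png",np.hstack([t("scene",200,130,3),t("side",310,300,3)]))
```

```text
(no output)
```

View pics/a.png

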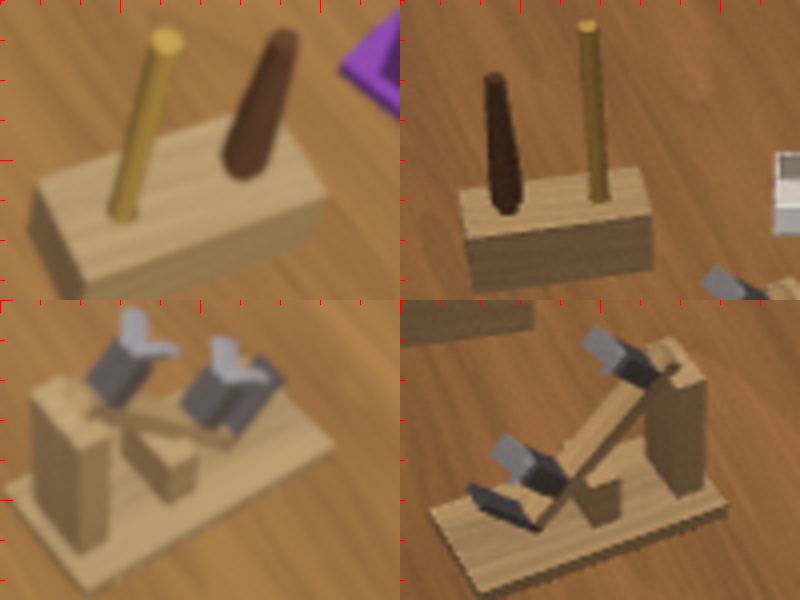

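View pics/b.png

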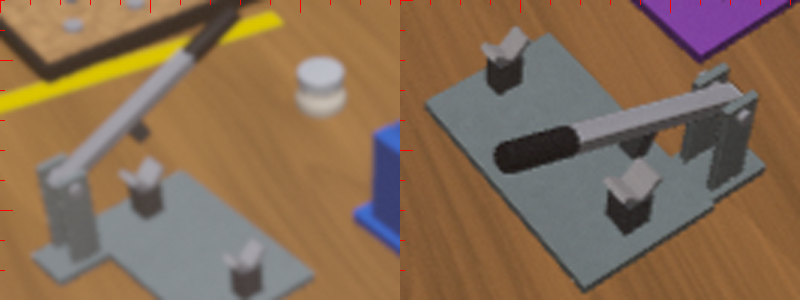

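Picture a.png confirms the choices. The bar's top is at scene (411.5,320) and side (267,152), in the wooden stand, and the V-rest is the light-wood one. Picture b.png shows the press. Its stamp jaw is nearer the side camera, side (387,367), and its other jaw is at side (345,320).

Run:
```python
from h import *
import pickle
np.set_printoptions(precision=4,suppress=True)
D=pickle.load(open("d0.pkl","rb"));s,q=D["scene"],D["side"]
S=lambda u,v,k:(s,*k(u,v)); 
T=lambda n,ox,oy,sc,tx,ty:(lambda u,v:(D[n],ox+(u-tx)/sc,oy+(v-ty)/sc))
bs,bq=T("scene",370,310,4,0,0),T("side",220,145,4,400,0)
vs,vq=T("scene",300,250,4,0,300),T("side",250,205,4,400,300)
ps,pq=T("scene",200,130,3,0,0),T("side",310,300,3,400,0)
print("bar top",tri([bs(166,41),bq(588,27)]),onz(*bs(166,41),.21),onz(*bq(588,27),.21))
print("bar at stand",tri([bs(122,212),bq(599,196)]),onz(*bs(122,212),.057),onz(*bq(599,198),.057))
print("stand L", onz(*bs(37,185),.055),onz(*bs(88,278),.055),onz(*bs(327,195),.055))
print("stand Lq", onz(*bq(460,190),.055),onz(*bq(470,239),.055),onz(*bq(652,213),.055),onz(*bq(640,168),.055))
print("ring top",tri([bs(286,37),bq(495,78)]))
print("vrest scene z=0: near,right,left",onz(*vs(92,592),.0),onz(*vs(335,448),0),onz(*vs(5,490),.012))
print("vrest side: left,bottom,right",onz(*vq(430,513),.012),onz(*vq(480,596),.0),onz(*vq(728,510),.0))
print("upper jaw notch: ",tri([vs(129,345),vq(615,350)]))
print("lower jaw notch: ",tri([vs(222,372),vq(527,462)]))
print("press base right(+y,-x)",onz(*ps(315,272),.012)," top(-y-x)",onz(*ps(183,170),.012))
for n,u,v in(("left",425,103),("top",548,33),("bot",585,288),("tab",765,168)):print(n,onz(*pq(u,v),.012))
print("grip end",tri([ps(230,12),pq(510,160)]))
print("hinge",tri([ps(62,172),pq(738,95)]))
```

```text
bar top [0.5114 0.3514 0.2065] [0.511  0.3537 0.21  ] [0.5119 0.3446 0.21  ]
bar at stand [0.5116 0.353  0.051 ] [0.5124 0.3559 0.057 ] [0.5105 0.342  0.057 ]
stand L [0.5414 0.3213 0.055 ] [0.548  0.3766 0.055 ] [0.4121 0.3984 0.055 ]
stand Lq [0.4152 0.3915 0.055 ] [0.407  0.3323 0.055 ] [0.5429 0.3131 0.055 ] [0.5517 0.3684 0.055 ]
ring top [0.4422 0.3616 0.1732]
vrest scene z=0: near,right,left [ 0.5873  0.1621 -0.    ] [0.4002 0.1423 0.    ] [0.6023 0.0793 0.012 ]
vrest side: left,bottom,right [0.4075 0.138  0.012 ] [0.419  0.0613 0.    ] [0.6074 0.0776 0.    ]
upper jaw notch:  [0.5369 0.1117 0.1437]
lower jaw notch:  [0.4677 0.1036 0.072 ]
press base right(+y,-x) [ 0.4689 -0.1577  0.012 ]  top(-y-x) [ 0.5186 -0.3594  0.012 ]
left [ 0.4711 -0.1678  0.012 ]
top [ 0.5952 -0.1364  0.012 ]
bot [ 0.5208 -0.3694  0.012 ]
tab [ 0.699 -0.323  0.012]
grip end [ 0.4568 -0.3546  0.1856]
hinge [ 0.6615 -0.3083  0.1036]
```

```bash
cat >> h.py <<'E'
np.set_printoptions(precision=4,suppress=True)
U=lambda a:np.array([np.cos(np.radians(a)),np.sin(np.radians(a)),0])
Zk=np.array([0,0,1.])
def ori(head,tilt,s=-1,roll=0):
    """tool z: tilted 'tilt' deg from straight down toward azimuth 'head'; tool y = s*level axis left of head"""
    t=np.radians(tilt); z=np.sin(t)*U(head)-np.cos(t)*Zk; y=s*U(head+90); return R.from_matrix(np.c_[np.cross(y,z),y,z])
def tcp(grasp,r): return np.array(grasp)+.019*r.apply([0,0,1])
def rows(p,r,c,n,st=None,p0=None,r0=None):
    """print n jog rows from current (or given) pose to p,r"""
    if p0 is None:
        st=ctrl.get_state(); p0=st["position"]; r0=R.from_rotvec(st["tool_rot"])
    d=np.array(p)-p0; w=(r0.inv()*r).as_rotvec()
    print("dist %.3f ang %.3f"%(np.linalg.norm(d),np.linalg.norm(w)),"per row",np.linalg.norm(d)/n*100,np.linalg.norm(w)/n)
    out=[]
    for k in range(n):
        rk=r0*R.from_rotvec(w*k/n); out.append(" ".join("%.2f"%v for v in rk.inv().apply(d/n)*100)+" "+" ".join("%.3f"%v for v in w/n)+" %g"%c)
    for i in range(0,n,5): print("; ".join(out[i:i+5]))
def stat():
    s=ctrl.get_state(); r=R.from_rotvec(s["tool_rot"])
    print("t",s["time"],"p",s["position"],"z",r.apply([0,0,1]),"y",r.apply([0,1,0]),"q",s["joint_positions"],"F",s["ft_force"],"g",s["grip_width"],s["grip_force"])
E
python3 - <<'E'
from h import *
import pickle
D=pickle.load(open("d0.pkl","rb"))
T=lambda n,ox,oy,sc,tx,ty:(lambda u,v:(D[n],ox+(u-tx)/sc,oy+(v-ty)/sc))
vs,vq=T("scene",300,250,4,0,300),T("side",250,205,4,400,300)
print("post near top",tri([vs(55,380),vq(668,340)]),tri([vs(108,435),vq(703,378)]))
r=ori(70,45); B=np.array([.5115,.353,.172])
P=tcp(B,r)-.11*r.apply([0,0,1])
st=ctrl.get_state();p0=st["position"];r0=R.from_rotvec(st["tool_rot"])
m=np.array([.3,.45,.34]); rm=ori(60,10)
rows(m,rm,0,10)
print(P);rows(P,r,0,5,p0=m,r0=rm)
E
```

```text
post near top [0.5794 0.1121 0.1386] [0.5811 0.1226 0.0987]
dist 0.251 ang 1.791 per row 2.5103752594005058 0.17909101919251363
-1.48 -1.30 -1.55 -0.016 0.013 0.178 0; -1.67 -0.99 -1.59 -0.016 0.013 0.178 0; -1.80 -0.66 -1.63 -0.016 0.013 0.178 0; -1.86 -0.30 -1.66 -0.016 0.013 0.178 0; -1.86 0.05 -1.68 -0.016 0.013 0.178 0
-1.80 0.41 -1.70 -0.016 0.013 0.178 0; -1.67 0.74 -1.72 -0.016 0.013 0.178 0; -1.49 1.05 -1.72 -0.016 0.013 0.178 0; -1.26 1.33 -1.72 -0.016 0.013 0.178 0; -0.98 1.55 -1.71 -0.016 0.013 0.178 0
[0.4895 0.2925 0.2363]
dist 0.267 ang 0.635 per row 5.345908822357122 0.12691168824873272
-1.18 4.86 1.90 0.016 0.122 -0.031 0; -1.55 4.84 1.65 0.016 0.122 -0.031 0; -1.88 4.81 1.36 0.016 0.122 -0.031 0; -2.18 4.77 1.04 0.016 0.122 -0.031 0; -2.44 4.71 0.68 0.016 0.122 -0.031 0
```

Request:
jog_arm(rows="-1.5 -1.3 -1.55 -0.016 0.013 0.178 0; -1.67 -1.0 -1.6 -0.016 0.013 0.178 0; -1.8 -0.66 -1.63 -0.016 0.013 0.178 0; -1.86 -0.3 -1.66 -0.016 0.013 0.178 0; -1.86 0.05 -1.68 -0.016 0.013 0.178 0", force=20)

```text
time: 0.78
position: [0.2496, 0.5335, 0.2631]
tool_rot: [-1.752, -2.543, -0.133]
ft_force: [0.2, 0.9, -0.2]
grip_width: 0.544
grip_force: 0.0
```

Request:
jog_arm(rows="-1.8 0.41 -1.7 -0.016 0.013 0.178 0; -1.67 0.74 -1.72 -0.016 0.013 0.178 0; -1.49 1.05 -1.72 -0.016 0.013 0.178 0; -1.26 1.33 -1.72 -0.016 0.013 0.178 0; -1.0 1.55 -1.7 -0.016 0.013 0.178 0")

```text
time: 1.4
position: [0.3003, 0.4488, 0.3405]
tool_rot: [-2.639, -1.512, -0.237]
ft_force: [0.2, 1.3, -0.2]
grip_width: 0.503
grip_force: 0.0
```

Run:
```python
from h import *
stat()
r=ori(70,45); B=np.array([.5115,.353,.172])
P=tcp(B,r)-.11*r.apply([0,0,1]); rows(P,r,0,5)
```

```text
t 1.4 p [0.3003 0.4488 0.3405] z [ 0.0894  0.1551 -0.9838] y [ 0.8626 -0.5058 -0.0014] q [-1.1475 -0.103   0.109   1.624   0.0095  1.44   -1.569 ] F [ 0.2283  1.3179 -0.2498] g 0.5029468308555136 0.0
dist 0.267 ang 0.631 per row 5.331481845725571 0.1262024046757696
-1.14 4.85 1.90 0.017 0.121 -0.033 0; -1.51 4.83 1.66 0.017 0.121 -0.033 0; -1.86 4.80 1.38 0.017 0.121 -0.033 0; -2.16 4.76 1.05 0.017 0.121 -0.033 0; -2.42 4.70 0.70 0.017 0.121 -0.033 0
```

Request:
jog_arm(rows="-1.15 4.85 1.9 0.017 0.121 -0.033 0; -1.5 4.83 1.66 0.017 0.121 -0.033 0; -1.86 4.8 1.38 0.017 0.121 -0.033 0; -2.16 4.76 1.05 0.017 0.121 -0.033 0; -2.42 4.7 0.7 0.017 0.121 -0.033 0")

```text
time: 2.02
position: [0.4294, 0.3366, 0.2631]
tool_rot: [-2.217, -1.514, -0.679]
ft_force: [0.8, 0.9, -1.0]
grip_width: 0.495
grip_force: 0.0
```

Run:
```python
from h import *
stat()
d=cam("wrist");cv2.imwrite("pics/w1.png",d["img"])
import pickle;pickle.dump(d,open("w1.pkl","wb"))
print(proj(d,[.5115,.353,.21]),proj(d,[.5115,.353,.06]))
```

```text
t 2.025 p [0.4294 0.3366 0.2631] z [ 0.1805  0.5503 -0.8152] y [ 0.9347 -0.3541 -0.0321] q [-0.4627 -0.285   0.0688  2.0592 -0.5243  1.0026 -0.5601] F [ 0.8125  0.9196 -0.9955] g 0.4951788112406178 0.0
[428.9082 228.5455] [398.3451 282.8975]
```

View pics/w1.png

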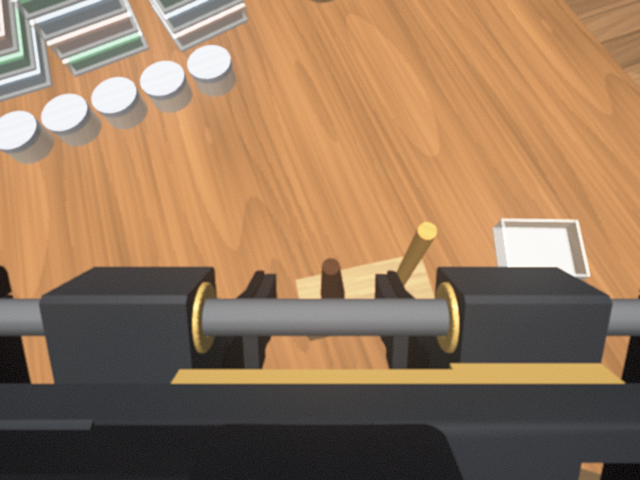

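The picture shows the bar's top at (428,231), within 3 px of my projection (429,228.5), so the bar position holds. Joint 2 is near its limit, so I'll grasp at a 30° tilt.

Run:
```python
from h import *
r=ori(70,30); B=np.array([.512,.353,.170])
P=tcp(B,r)-.07*r.apply([0,0,1]); rows(P,r,0,3)
rows(tcp(B,r),r,0,2,p0=P,r0=r)
```

```text
dist 0.082 ang 0.099 per row 2.728721073415012 0.033007854190446044
-0.06 2.17 1.65 -0.005 -0.030 -0.012 0; -0.04 2.16 1.66 -0.005 -0.030 -0.012 0; -0.01 2.15 1.68 -0.005 -0.030 -0.012 0
dist 0.070 ang 0.000 per row 3.5000000000000004 0.0
-0.00 0.00 3.50 0.000 0.000 0.000 0; -0.00 0.00 3.50 0.000 0.000 0.000 0
```

Request:
jog_arm(rows="-0.06 2.17 1.65 -0.005 -0.03 -0.012 0; -0.04 2.16 1.66 -0.005 -0.03 -0.012 0; -0.01 2.15 1.68 -0.005 -0.03 -0.012 0; 0 0 0 0 0 0 0")

```text
time: 2.58
position: [0.4984, 0.3382, 0.2168]
tool_rot: [-2.271, -1.597, -0.601]
ft_force: [-0.7, 0.7, 0.0]
grip_width: 0.5
grip_force: 0.0
```

Run:
```python
from h import *
stat()
r=ori(70,30); B=np.array([.512,.353,.170])
rows(tcp(B,r),r,0,3)
d=cam("wrist")
im=d["img"];hsv=cv2.cvtColor(im,cv2.COLOR_BGR2HSV)
# brass of bar in the gap between the fingers, above the hardware
m=cv2.inRange(hsv,(18,120,70),(32,255,255)); m[290:]=0
n,l,s,c=cv2.connectedComponentsWithStats(m)
for i in range(1,n):
    if s[i,4]>30: print(s[i],c[i])
print(proj(d,[.512,.353,.21]),proj(d,[.512,.353,.18]))
```

```text
t 2.575 p [0.4984 0.3382 0.2168] z [ 0.1639  0.4698 -0.8674] y [ 0.9415 -0.337  -0.0046] q [-0.4703 -0.0804  0.0789  1.9407 -0.46    0.9698 -0.532 ] F [-0.6956  0.6722  0.0474] g 0.5003357772100313 0.0
dist 0.070 ang 0.008 per row 2.3220977472743543 0.002536775733514334
-0.24 0.27 2.29 -0.002 0.001 0.001 0; -0.24 0.27 2.29 -0.002 0.001 0.001 0; -0.24 0.26 2.29 -0.002 0.001 0.001 0
[324 230  24  60 727] [334.5612 251.7634]
[197 281  17   9  98] [205.0102 285.9286]
[442 282  12   8  62] [447.2581 285.8065]
[339.3004 238.4557] [337.885  251.0328]
```

Request:
jog_arm(rows="-0.24 0.25 2.3 0 0 0 0; -0.24 0.25 2.3 0 0 0 0; -0.24 0.25 2.3 0 0 0 0; 0 0 0 0 0 0 0; 0 0 0 0 0 0 0.4")

```text
time: 3.25
position: [0.5148, 0.3624, 0.1567]
tool_rot: [-2.269, -1.597, -0.608]
ft_force: [0.2, -0.4, 0.5]
grip_width: 0.452
grip_force: 0.0
```

Request:
jog_arm(rows="0 0 0 0 0 0 1; 0 0 0 0 0 0 1; 0 0 0 0 0 0 1; 0 0 0 0 0 0 1", force=35)

```text
time: 3.75
position: [0.5151, 0.3627, 0.1558]
tool_rot: [-2.269, -1.597, -0.607]
ft_force: [0.1, 0.8, 0.7]
grip_width: 0.127
grip_force: 35.0
```

Run:
```python
from h import *
stat()
p=ctrl.get_state();P=p["position"];r=R.from_rotvec(p["tool_rot"])
rows(P+[0,0,.14],r,1,4)
d=cam("wrist");cv2.imwrite("pics/w2.png",d["img"])
```

```text
t 3.75 p [0.5151 0.3627 0.1558] z [ 0.167   0.472  -0.8656] y [ 0.9415 -0.3371 -0.0021] q [-0.4871  0.0192  0.0673  1.9728 -0.5115  0.8386 -0.4778] F [0.0629 0.8478 0.7484] g 0.12739884015338643 34.99458968639374
dist 0.140 ang 0.000 per row 3.500000000000001 0.0
1.75 -0.01 -3.03 0.000 0.000 0.000 1; 1.75 -0.01 -3.03 0.000 0.000 0.000 1; 1.75 -0.01 -3.03 0.000 0.000 0.000 1; 1.75 -0.01 -3.03 0.000 0.000 0.000 1
```

Request:
jog_arm(rows="1 0 -1.73 0 0 0 1; 1.75 0 -3.03 0 0 0 1; 1.75 0 -3.03 0 0 0 1; 1.75 0 -3.03 0 0 0 1; 0.75 0 -1.3 0 0 0 1")

```text
time: 4.42
position: [0.5159, 0.3625, 0.2985]
tool_rot: [-2.269, -1.598, -0.611]
ft_force: [-0.2, -0.2, -2.1]
grip_width: 0.133
grip_force: 35.0
```

Run:
```python
from h import *
import pickle
stat()
D={n:cam(n) for n in("scene","side")};pickle.dump(D,open("d1.pkl","wb"))
p=ctrl.get_state()["position"];u,v=map(int,proj(D["scene"],p));c=D["scene"]["img"][max(0,v-75):v+75,u-90:u+90]
u,v=map(int,proj(D["side"],p));c2=D["side"]["img"][max(0,v-75):v+75,u-90:u+90]
cv2.imwrite("pics/c1.png",np.hstack([cv2.resize(c,(400,330)),cv2.resize(c2,(400,330))]))
```

```text
t 4.425 p [0.5159 0.3625 0.2985] z [ 0.1691  0.4724 -0.865 ] y [ 0.9415 -0.3369  0.0001] q [-0.4895 -0.0685  0.0659  1.7689 -0.4134  1.0955 -0.6398] F [-0.2177 -0.2103 -2.1382] g 0.13257554889360487 34.99502956867218
```

View pics/c1.png

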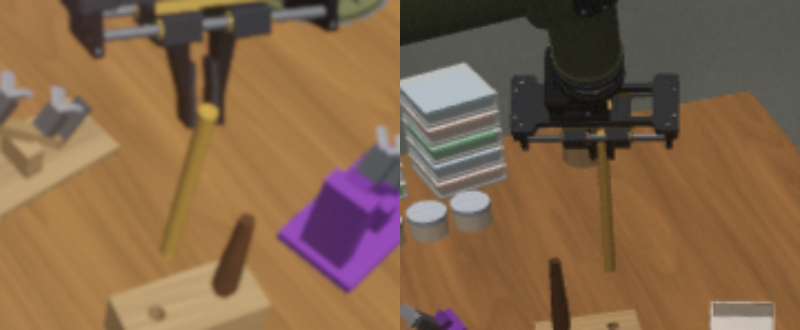

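The picture shows the bar hanging upright in the fingers, lifted clear of the stand. The ring stick is undisturbed.

Run:
```python
from h import *
import pickle
D=pickle.load(open("d1.pkl","rb")); st=ctrl.get_state();p=st["position"]
def P(n,a,off):
    d=D[n];u0,v0=map(int,proj(d,p)); return ray(d,u0-90+(a[0]-off)*180/400,max(0,v0-75)+a[1]*150/330)[1]
n1=np.cross(P("scene",(208,110),0),P("scene",(167.5,252),0));n2=np.cross(P("side",(604,160),400),P("side",(610,270),400))
k=np.cross(n1,n2);k/=np.linalg.norm(k);k*=np.sign(k[2]);print("bar dir",k)
r0=R.from_rotvec(st["tool_rot"]);print("bar dir in tool",r0.inv().apply(k),"vertical in tool",r0.inv().apply(Zk))
# bar bottom, via tri
d=D["scene"];u0,v0=map(int,proj(d,p));a=(d,u0-90+167.5*.45,max(0,v0-75)+252/2.2)
d=D["side"];u0,v0=map(int,proj(d,p));b=(d,u0-90+210*.45,max(0,v0-75)+271/2.2)
print("bottom",tri([a,b]),"scene bottom near",a[1:],proj(D["scene"],p+[0,0,-.13]))
g=p-.019*r0.apply([0,0,1]);print("grasp",g,"exp bottom",g-[0,0,.162])
# V-rest targets
O=np.array([.503,.108,.128]);h=5.5
gx=-(U(h)+Zk)/2**.5; gz=(-U(h)+Zk)/2**.5
r=ori(h,-15)
c=-.012;ug=.062
seat=O+gx*(c-ug); print("seat grasp",seat)
above=seat+.06*gz+.02*Zk
mid=np.array([.53,.25,.34])
rows(mid,ori(38,8),1,6)
rows(tcp(above,r),r,1,6,p0=mid,r0=ori(38,8))
```

```text
bar dir [0.0222 0.0338 0.9992]
bar dir in tool [ 0.5351  0.0091 -0.8447] vertical in tool [ 0.5015 -0.0004 -0.8652]
bottom [0.5109 0.3455 0.1493] scene bottom near (405.375, 334.5454545454545) [408.8661 337.6104]
grasp [0.5126 0.3535 0.3137] exp bottom [0.5126 0.3535 0.1517]
seat grasp [0.5551 0.113  0.1803]
dist 0.121 ang 0.680 per row 2.0195818796422795 0.11338203714562296
-1.10 0.85 -1.46 -0.031 -0.063 0.089 1; -1.11 1.00 -1.36 -0.031 -0.063 0.089 1; -1.09 1.14 -1.26 -0.031 -0.063 0.089 1; -1.06 1.27 -1.16 -0.031 -0.063 0.089 1; -1.01 1.40 -1.05 -0.031 -0.063 0.089 1
-0.94 1.52 -0.94 -0.031 -0.063 0.089 1
dist 0.184 ang 0.692 per row 3.067656082487807 0.11529422333812246
-1.99 1.63 1.67 0.006 -0.065 0.095 1; -1.72 1.82 1.78 0.006 -0.065 0.095 1; -1.42 1.98 1.87 0.006 -0.065 0.095 1; -1.10 2.11 1.94 0.006 -0.065 0.095 1; -0.77 2.21 1.99 0.006 -0.065 0.095 1
-0.42 2.28 2.01 0.006 -0.065 0.095 1
```

Request:
jog_arm(rows="-1.1 0.85 -1.46 -0.031 -0.063 0.089 1; -1.1 1 -1.36 -0.031 -0.063 0.089 1; -1.1 1.14 -1.26 -0.031 -0.063 0.089 1; -1.06 1.27 -1.16 -0.031 -0.063 0.089 1; -1 1.4 -1.05 -0.031 -0.063 0.089 1")

```text
time: 5.15
position: [0.5265, 0.2679, 0.3291]
tool_rot: [-2.831, -1.121, -0.266]
ft_force: [-0.4, 0.4, -2.3]
grip_width: 0.131
grip_force: 35.0
```

Request:
jog_arm(rows="-0.94 1.52 -0.94 -0.031 -0.063 0.089 1; -2 1.63 1.67 0.006 -0.065 0.095 1; -1.72 1.82 1.78 0.006 -0.065 0.095 1; -1.42 2 1.87 0.006 -0.065 0.095 1; -1.1 2.1 1.94 0.006 -0.065 0.095 1")

```text
time: 5.78
position: [0.5141, 0.1546, 0.2589]
tool_rot: [-3.098, -0.445, 0.219]
ft_force: [0.3, -0.5, -2.1]
grip_width: 0.124
grip_force: 35.0
```

Run:
```python
from h import *
stat()
O=np.array([.503,.108,.128]);h=5.5
gx=-(U(h)+Zk)/2**.5; gz=(-U(h)+Zk)/2**.5
r=ori(h,-14); seat=O+gx*(-.012-.062); rows(tcp(seat+.05*gz+.01*Zk,r),r,1,3)
```

```text
t 5.775 p [0.5141 0.1546 0.2589] z [-0.1381 -0.0161 -0.9903] y [ 0.2799 -0.9598 -0.0235] q [-0.4143  0.1725  0.1087  1.4961 -0.0449  1.6109 -1.59  ] F [ 0.2766 -0.4813 -2.0657] g 0.12424099639151014 34.99060571193695
dist 0.069 ang 0.216 per row 2.2925815930407567 0.07204262861032906
-0.15 1.50 1.72 0.004 -0.035 0.063 1; 0.00 1.52 1.72 0.004 -0.035 0.063 1; 0.16 1.52 1.71 0.004 -0.035 0.063 1
```

Request:
jog_arm(rows="-0.15 1.5 1.72 0.004 -0.035 0.063 1; 0 1.52 1.72 0.004 -0.035 0.063 1; 0.16 1.52 1.7 0.004 -0.035 0.063 1; 0 0 0 0 0 0 1")

```text
time: 6.28
position: [0.5162, 0.1078, 0.2076]
tool_rot: [3.102, 0.147, -0.38]
ft_force: [-0.4, -0.3, -2.3]
grip_width: 0.127
grip_force: 35.0
```

Run:
```python
from h import *
stat()
D={n:cam(n) for n in("scene","side")}
import pickle;pickle.dump(D,open("d2.pkl","wb"))
C=[]
for n,(u,v) in(("scene",(300,215)),("side",(250,170))):
    c=D[n]["img"][v:v+115,u:u+100];C.append(cv2.resize(c,(400,460),interpolation=cv2.INTER_CUBIC))
cv2.imwrite("pics/c2.png",np.hstack(C))
```

```text
t 6.275 p [0.5162 0.1078 0.2076] z [-0.2405 -0.0243 -0.9704] y [ 0.0949 -0.9955  0.0014] q [-0.364   0.2611  0.161   1.5099 -0.0662  1.6169 -1.6741] F [-0.4192 -0.2604 -2.2787] g 0.126673852742691 35.000975131988525
```

View pics/c2.png

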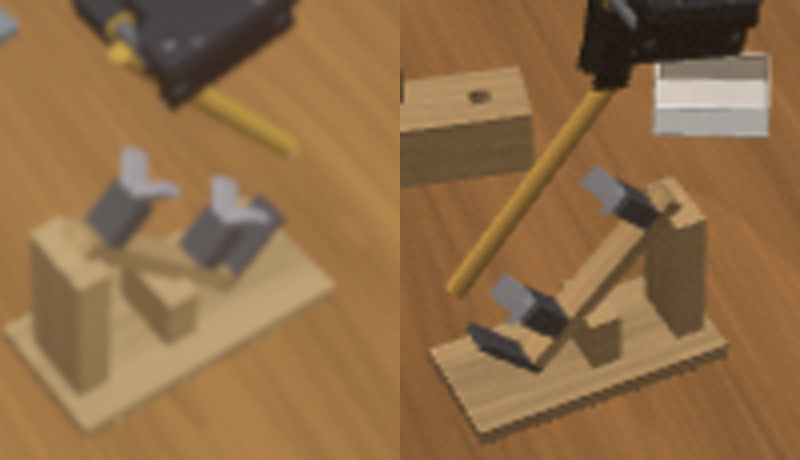

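The picture shows the bar held at about 45° above the groove: scene line (351,239)-(373,252), side line (301,194)-(264,242). Both jaws are empty and clear below it.

Run:
```python
from h import *
import pickle
D=pickle.load(open("d2.pkl","rb")); st=ctrl.get_state();p=st["position"];r0=R.from_rotvec(st["tool_rot"])
Q=lambda n,u,v:(D[n],300+u/4,215+v/4) if n=="scene" else (D[n],250+(u-400)/4,170+v/4)
y=lambda *a:ray(*Q(*a))[1]
n1=np.cross(y("scene",206,97),y("scene",294,150));n2=np.cross(y("side",606,95),y("side",457,292))
k=np.cross(n1,n2);k/=np.linalg.norm(k);k*=np.sign(k[2])
print("bar dir",k,"elev",np.degrees(np.arcsin(k[2])),"az",np.degrees(np.arctan2(k[1],k[0])))
print("low end",tri([Q("scene",293,150),Q("side",457,290)]))
g=p-.019*r0.apply([0,0,1]);print("grasp",g,"pred low end",g-.162*k,g-.162*(U(5.5)+Zk)/2**.5)
print("jaws U",tri([Q("scene",129,185),Q("side",615,190)]),"L",tri([Q("scene",222,212),Q("side",527,302)]))
# image-only check: where would groove axis at the assumed frame project
O=np.array([.503,.108,.128]);h=5.5
gx=-(U(h)+Zk)/2**.5; gz=(-U(h)+Zk)/2**.5; gy=np.cross(gz,gx)
for x in(-.038,-.022,.06,.078):
  for n in("scene","side"):
    for yy,zz in((0,-.0099),(-.0125,.0055),(.0125,.0055)):
      a=proj(D[n],O+gx*x+gy*yy+gz*zz); o=((300,215) if n=="scene" else(250,170)); print(x,n,(yy,zz),(a-o)*4+[0 if n=="scene" else 400,0])
```

```text
bar dir [0.6379 0.0295 0.7696] elev 50.316571462833394 az 2.6474070852043323
low end [0.4193 0.1024 0.1009]
grasp [0.5211 0.1109 0.2284] pred low end [0.4177 0.1061 0.1037] [0.4071 0.0999 0.1138]
jaws U [0.5369 0.1117 0.1437] L [0.4677 0.1036 0.072 ]
-0.038 scene (0, -0.0099) [128.6663 179.4324]
-0.038 scene (-0.0125, 0.0055) [158.2573 172.199 ]
-0.038 scene (0.0125, 0.0055) [132.0189 144.517 ]
-0.038 side (0, -0.0099) [614.5561 185.683 ]
-0.038 side (-0.0125, 0.0055) [591.3249 166.9377]
-0.038 side (0.0125, 0.0055) [607.552 189.145]
-0.022 scene (0, -0.0099) [144.5464 184.1617]
-0.022 scene (-0.0125, 0.0055) [173.937  177.0708]
-0.022 scene (0.0125, 0.0055) [147.8007 149.663 ]
-0.022 side (0, -0.0099) [599.434  203.5221]
-0.022 side (-0.0125, 0.0055) [576.2373 184.8611]
-0.022 side (0.0125, 0.0055) [592.2546 207.204 ]
0.06 scene (0, -0.0099) [220.0937 206.6608]
0.06 scene (-0.0125, 0.0055) [248.4725 200.2292]
0.06 scene (0.0125, 0.0055) [222.8998 174.1503]
0.06 side (0, -0.0099) [523.1983 293.4554]
0.06 side (-0.0125, 0.0055) [500.1778 275.2162]
0.06 side (0.0125, 0.0055) [515.1516 298.2265]
0.078 scene (0, -0.0099) [235.4791 211.2428]
0.078 scene (-0.0125, 0.0055) [263.6399 204.9418]
0.078 scene (0.0125, 0.0055) [238.1978 179.1385]
0.078 side (0, -0.0099) [506.7415 312.869 ]
0.078 side (-0.0125, 0.0055) [483.7596 294.7203]
0.078 side (0.0125, 0.0055) [498.5112 317.8711]
```

```bash
cat >> h.py <<'E'
O=np.array([.5014,.1114,.128]);h=6.0
gx=-(U(h)+Zk)/2**.5; gz=(-U(h)+Zk)/2**.5; gy=np.cross(gz,gx)
def gframe(p): q=np.array(p)-O; return np.array([q@gx,q@gy,q@gz])
E
python3 - <<'E'
from h import *
r=ori(h,-19); seat=O+gx*(-.015-.062); rows(tcp(seat+.018*gz,r),r,1,4)
rows(tcp(seat,r),r,1,3,p0=tcp(seat+.018*gz,r),r0=r)
E
```

```text
dist 0.039 ang 0.092 per row 0.9673542103303047 0.022902638562752695
0.69 -0.07 0.67 -0.001 -0.023 -0.001 1; 0.71 -0.06 0.66 -0.001 -0.023 -0.001 1; 0.72 -0.06 0.64 -0.001 -0.023 -0.001 1; 0.74 -0.06 0.62 -0.001 -0.023 -0.001 1
dist 0.018 ang 0.000 per row 0.5999999999999991 0.0
0.54 -0.00 0.26 0.000 0.000 0.000 1; 0.54 -0.00 0.26 0.000 0.000 0.000 1; 0.54 -0.00 0.26 0.000 0.000 0.000 1
```

Request:
jog_arm(rows="0.7 -0.07 0.67 -0.001 -0.023 -0.001 1; 0.7 -0.06 0.66 -0.001 -0.023 -0.001 1; 0.72 -0.06 0.64 -0.001 -0.023 -0.001 1; 0.74 -0.06 0.62 -0.001 -0.023 -0.001 1; 0 0 0 0 0 0 1")

```text
time: 7.0
position: [0.5366, 0.1144, 0.1752]
tool_rot: [3.074, 0.158, -0.52]
ft_force: [-0.7, -0.2, -2.9]
grip_width: 0.125
grip_force: 35.0
```

Run:
```python
from h import *
stat()
D={n:cam(n) for n in("scene","side")}
import pickle;pickle.dump(D,open("d3.pkl","wb"))
C=[]
for n,(u,v) in(("scene",(300,215)),("side",(250,170))):
    c=D[n]["img"][v:v+115,u:u+100];C.append(cv2.resize(c,(400,460),interpolation=cv2.INTER_CUBIC))
cv2.imwrite("pics/c3.png",np.hstack(C))
```

```text
t 7.0 p [0.5366 0.1144 0.1752] z [-0.3272 -0.0369 -0.9443] y [ 0.1033 -0.9946  0.0031] q [-0.3496  0.4024  0.1613  1.4137 -0.089   1.6653 -1.6516] F [-0.7105 -0.1864 -2.9236] g 0.1253922234112599 34.99565541744232
```

View pics/c3.png

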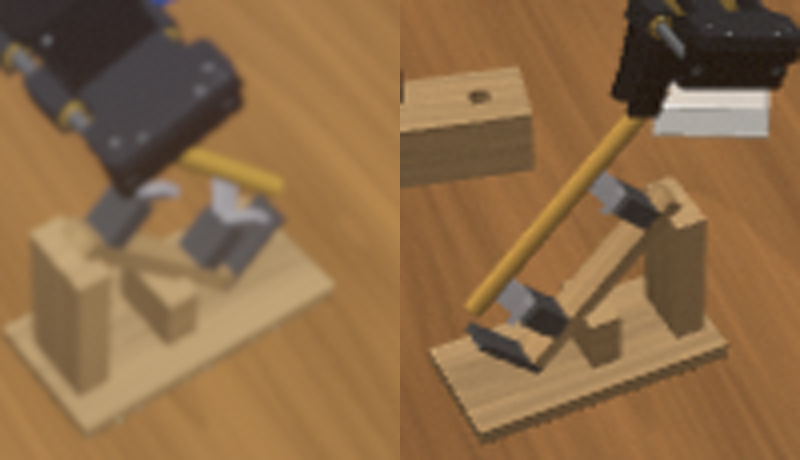

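The bar now hangs about 18 mm off the groove, parallel to it. Its lower end is at scene (370,262), side (267.5,247.5).

Run:
```python
from h import *
import pickle
D=pickle.load(open("d3.pkl","rb")); st=ctrl.get_state();p=st["position"];r0=R.from_rotvec(st["tool_rot"])
Q=lambda n,u,v:(D[n],300+u/4,215+v/4) if n=="scene" else (D[n],250+(u-400)/4,170+v/4)
y=lambda *a:ray(*Q(*a))[1]
n1=np.cross(y("scene",190,160),y("scene",278,186));n2=np.cross(y("side",636,122),y("side",470,308))
k=np.cross(n1,n2);k/=np.linalg.norm(k);k*=np.sign(k[2])
print("bar dir",k,"elev",np.degrees(np.arcsin(k[2])),"az",np.degrees(np.arctan2(k[1],k[0])))
print("low end",tri([Q("scene",280,187),Q("side",471,310)]))
g=p-.019*r0.apply([0,0,1]);print("grasp",gframe(g),"pred low end",g-.162*k)
n=tri([Q("scene",129,185),Q("side",615,190)]);
rows(tcp(O+gx*(-.077)+gz*-.001,r0),r0,1,4)
```

```text
bar dir [0.7227 0.0557 0.6889] elev 43.54416307741698 az 4.410302685857709
low end [0.4286 0.1062 0.0759]
grasp [-0.0766  0.0008  0.0178] pred low end [0.4257 0.106  0.0831]
dist 0.019 ang 0.000 per row 0.47134634669015074 0.0
0.43 -0.02 0.20 0.000 0.000 0.000 1; 0.43 -0.02 0.20 0.000 0.000 0.000 1; 0.43 -0.02 0.20 0.000 0.000 0.000 1; 0.43 -0.02 0.20 0.000 0.000 0.000 1
```

Good enough. I'll lower it and watch the force.

Request:
jog_arm(rows="0.43 -0.02 0.2 0 0 0 1; 0.43 -0.02 0.2 0 0 0 1; 0.3 0 0.14 0 0 0 1")

```text
time: 7.48
position: [0.5459, 0.1158, 0.1681]
tool_rot: [3.075, 0.159, -0.515]
ft_force: [0.6, -0.0, -2.6]
grip_width: 0.128
grip_force: 35.0
```

Request:
jog_arm(rows="0.25 0 0.12 0 0 0 1; 0.2 0 0.1 0 0 0 1; 0 0 0 0 0 0 1")

```text
time: 7.85
position: [0.5493, 0.1161, 0.1644]
tool_rot: [3.075, 0.159, -0.516]
ft_force: [0.5, 0.0, -2.5]
grip_width: 0.129
grip_force: 35.0
```

Run:
```python
from h import *
st=ctrl.get_state();p=st["position"];r0=R.from_rotvec(st["tool_rot"]);stat()
g=p-.019*r0.apply([0,0,1]);print("grasp",gframe(g), "F g",st["ft_force"]@gx,st["ft_force"]@gy,st["ft_force"]@gz)
print("gz in tool",r0.inv().apply(gz))
```

```text
t 7.85 p [0.5493 0.1161 0.1644] z [-0.3246 -0.036  -0.9452] y [ 0.1033 -0.9946  0.0025] q [-0.3456  0.4327  0.1617  1.3932 -0.0929  1.6531 -1.6471] F [ 0.4618  0.0196 -2.463 ] g 0.1292582427238767 34.99481678009033
grasp [-0.0768  0.0003  0.0001] F g 1.4154052919780302 0.028791116006240597 -2.0677934396831037
gz in tool [-0.8993  0.0026 -0.4374]
```

Request:
jog_arm(rows="0.18 0 0.09 0 0 0 1; 0 0 0 0 0 0 1")

```text
time: 8.1
position: [0.5506, 0.1161, 0.1631]
tool_rot: [3.075, 0.158, -0.516]
ft_force: [0.6, -0.5, -1.6]
grip_width: 0.13
grip_force: 35.0
```

Request:
jog_arm(rows="0.18 0 0.09 0 0 0 1; 0 0 0 0 0 0 1")

```text
time: 8.35
position: [0.552, 0.1161, 0.1617]
tool_rot: [3.075, 0.158, -0.516]
ft_force: [0.4, -0.9, -2.1]
grip_width: 0.13
grip_force: 35.0
```

Request:
jog_arm(rows="0.18 0 0.09 0 0 0 1; 0 0 0 0 0 0 1")

```text
time: 8.6
position: [0.5534, 0.1164, 0.1602]
tool_rot: [3.075, 0.158, -0.516]
ft_force: [-1.0, -0.9, -0.2]
grip_width: 0.129
grip_force: 35.0
```

Request:
jog_arm(rows="0.14 0 0.07 0 0 0 1; 0 0 0 0 0 0 1")

```text
time: 8.85
position: [0.5545, 0.1165, 0.1591]
tool_rot: [3.075, 0.158, -0.516]
ft_force: [-0.9, -1.8, -0.6]
grip_width: 0.127
grip_force: 35.0
```

Run:
```python
from h import *
st=ctrl.get_state();p=st["position"];r0=R.from_rotvec(st["tool_rot"])
g=p-.019*r0.apply([0,0,1]);print("grasp",gframe(g), "F g",st["ft_force"]@gx,st["ft_force"]@gy,st["ft_force"]@gz,st["torque"])
D={n:cam(n) for n in("scene","side")}
import pickle;pickle.dump(D,open("d4.pkl","wb"))
C=[]
for n,(u,v) in(("scene",(300,215)),("side",(250,170))):
    c=D[n]["img"][v:v+115,u:u+100];C.append(cv2.resize(c,(400,460),interpolation=cv2.INTER_CUBIC))
cv2.imwrite("pics/c4.png",np.hstack(C))
```

```text
grasp [-0.0768  0.0004 -0.0074] F g 1.1784813339129019 1.6585000725733383 0.2947331693402096 [-0.2495 -0.0841  0.0668]
```

View pics/c4.png

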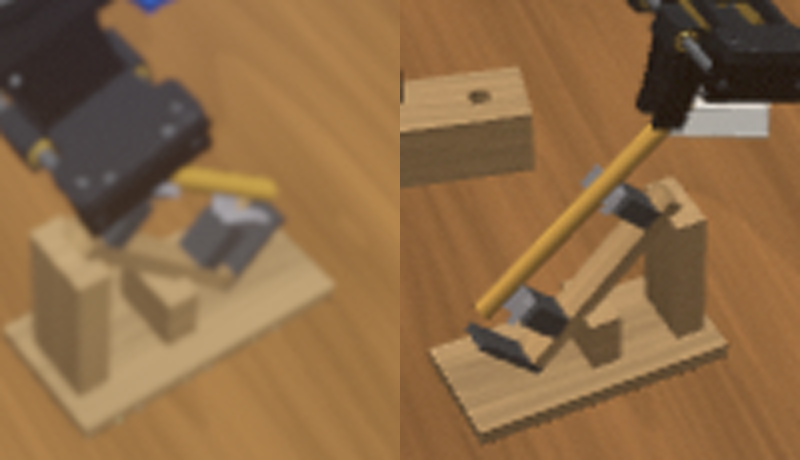

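The bar touches the upper jaw, but its lower end stands off the lower jaw, so it is too flat. I'll measure the bar line.

```bash
cat >> h.py <<'E'
def barmask(im,roi,lo=(17,120,110),hi=(28,255,255)):
    """brass mask in roi (u0,v0,u1,v1) -> largest elongated blob: centre, dir, ends"""
    hsv=cv2.cvtColor(im,cv2.COLOR_BGR2HSV);m=cv2.inRange(hsv,lo,hi);k=np.zeros_like(m);k[roi[1]:roi[3],roi[0]:roi[2]]=1;m*=k
    n,l,s,c=cv2.connectedComponentsWithStats(m);i=1+np.argmax(s[1:,4]);v,u=np.nonzero(l==i)
    P=np.c_[u,v].astype(float);c=P.mean(0);w,V=np.linalg.eigh(np.cov((P-c).T));a=V[:,1];t=(P-c)@a
    return c,a,c+a*t.min(),c+a*t.max(),s[i],np.sqrt(w)
def barline(D,rs,rq,**k):
    a=barmask(D["scene"]["img"],rs,**k);b=barmask(D["side"]["img"],rq,**k)
    print("scene",a[2:],"\nside",b[2:])
    n1=np.cross(ray(D["scene"],*a[2])[1],ray(D["scene"],*a[3])[1]);n2=np.cross(ray(D["side"],*b[2])[1],ray(D["side"],*b[3])[1])
    d=np.cross(n1,n2);d/=np.linalg.norm(d);d*=np.sign(d[2])
    o1=D["scene"]["origin"];o2=D["side"]["origin"]
    A=np.array([n1/np.linalg.norm(n1),n2/np.linalg.norm(n2),d])
    q=np.linalg.solve(A,[A[0]@o1,A[1]@o2,d@O]); print("dir",d,"elev",np.degrees(np.arcsin(d[2])),"az",np.degrees(np.arctan2(d[1],d[0])));return q,d
E
python3 - <<'E'
from h import *
import pickle
bias=np.array([.0016,-.0037,-.0028])
for f in("d2","d3","d4"):
    D=pickle.load(open(f+".pkl","rb"))
    q,d=barline(D,(335,235,378,275),(262,192,318,252)); q=q-bias; G=np.c_[gx,gy,gz].T
    dd=G@d; qq=G@(q-O)
    for x in(-.077,-.03,.06): t=(x-qq[0])/dd[0]; print(f,x,(qq+dd*t)*1000)
E
```

```text
scene (array([375.29  , 252.4811]), array([349.1795, 237.8895]), array([348, 236,  28,  19, 218], dtype=int32), array([2.1635, 8.3544])) 
side (array([299.6761, 192.011 ]), array([262.0919, 242.3216]), array([262, 192,  41,  52, 274], dtype=int32), array([ 1.3032, 18.0302]))
dir [0.6468 0.052  0.7609] elev 49.541113037745326 az 4.599859254195911
d2 -0.077 [-77.      -0.3706  58.3419]
d2 -0.03 [-30.      -1.1183  54.6021]
d2 0.06 [60.     -2.55   47.4406]
scene (array([371.2268, 261.2795]), array([344.9432, 253.0043]), array([344, 251,  28,  13, 181], dtype=int32), array([2.0014, 7.818 ])) 
side (array([308.1694, 198.4475]), array([266.9205, 247.0845]), array([266, 198,  45,  51, 290], dtype=int32), array([ 1.342, 18.501]))
dir [0.7096 0.0716 0.701 ] elev 44.507647316129805 az 5.760114118286245
d3 -0.077 [-77.      -3.45    18.6165]
d3 -0.03 [-30.      -3.5904  19.0202]
d3 0.06 [60.     -3.8591 19.7932]
scene (array([369.1649, 261.6064]), array([343.0571, 258.5175]), array([343, 256,  27,   9, 168], dtype=int32), array([1.9286, 7.3421])) 
side (array([313.7493, 201.784 ]), array([269.3899, 247.4068]), array([268, 201,  48,  49, 304], dtype=int32), array([ 1.3916, 18.3803]))
dir [0.7776 0.0922 0.6219] elev 38.45772884253853 az 6.7594196110309275
d4 -0.077 [-77.      -2.9426  -3.5288]
d4 -0.03 [-30.      -2.4516   1.8592]
d4 0.06 [60.     -1.5113 12.1768]
```

Run:
```python
from h import *
st=ctrl.get_state();p=st["position"];r0=R.from_rotvec(st["tool_rot"])
g=p-.019*r0.apply([0,0,1])
r=R.from_rotvec(-gy*np.radians(6.5))*r0; print((r*r0.inv()).apply((U(6)*.7776+Zk*.62)))
ng=g+gz*.0055+gy*.001+gx*-.001
rows(tcp(ng,r),r,1,4)
```

```text
[0.8382 0.0881 0.528 ]
dist 0.008 ang 0.113 per row 0.18889965978229345 0.02836160034490786
-0.17 0.03 -0.09 -0.000 -0.028 -0.000 1; -0.17 0.03 -0.08 -0.000 -0.028 -0.000 1; -0.17 0.03 -0.08 -0.000 -0.028 -0.000 1; -0.17 0.03 -0.07 -0.000 -0.028 -0.000 1
```

Run:
```python
from h import *
st=ctrl.get_state();p=st["position"];r0=R.from_rotvec(st["tool_rot"])
g=p-.019*r0.apply([0,0,1])
r=R.from_rotvec(gy*np.radians(6.5))*r0; print((r*r0.inv()).apply((U(6)*.7776+Zk*.62)))
rows(tcp(g+gz*.0055+gy*.001+gx*-.001,r),r,1,4)
```

```text
[0.6986 0.0734 0.704 ]
dist 0.004 ang 0.113 per row 0.10695759426608152 0.028361600344907856
-0.06 0.03 -0.09 0.000 0.028 0.000 1; -0.06 0.03 -0.09 0.000 0.028 0.000 1; -0.05 0.03 -0.09 0.000 0.028 0.000 1; -0.05 0.03 -0.09 0.000 0.028 0.000 1
```

Request:
jog_arm(rows="-0.06 0.03 -0.09 0 0.028 0 1; -0.06 0.03 -0.09 0 0.028 0 1; -0.05 0.03 -0.09 0 0.028 0 1; -0.05 0.03 -0.09 0 0.028 0 1; 0 0 0 0 0 0 1")

```text
time: 9.57
position: [0.5535, 0.1157, 0.1641]
tool_rot: [3.106, 0.161, -0.34]
ft_force: [-0.3, -1.1, -2.2]
grip_width: 0.128
grip_force: 35.0
```

```bash
cat >> h.py <<'E'
bias=np.array([.0016,-.0037,-.0028])
def vline(f):
    import pickle
    D={n:cam(n) for n in("scene","side")};pickle.dump(D,open(f,"wb"))
    q,d=barline(D,(335,235,378,278),(262,192,318,258)); q=q-bias; G=np.c_[gx,gy,gz].T
    dd=G@d; qq=G@(q-O)
    for x in(-.077,-.03,.06): t=(x-qq[0])/dd[0]; print(x,(qq+dd*t)*1000)
E
python3 - <<'E'
from h import *
stat(); vline("d5.pkl")
E
```

```text
t 9.575 p [0.5535 0.1157 0.1641] z [-0.2153 -0.024  -0.9762] y [ 0.1036 -0.9946  0.0016] q [-0.3601  0.3407  0.161   1.4919 -0.0734  1.5312 -1.6585] F [-0.3401 -1.1443 -2.2021] g 0.12801300892954598 35.00296175479889
scene (array([364.0655, 265.8036]), array([341.8657, 258.4028]), array([342, 256,  23,  11, 125], dtype=int32), array([1.7771, 6.4281])) 
side (array([312.3821, 200.6732]), array([272.762 , 248.9848]), array([272, 201,  43,  50, 275], dtype=int32), array([ 1.303 , 17.9546]))
dir [0.693  0.0724 0.7173] elev 45.835330190537746 az 5.9624449730700935
-0.077 [-77.      -0.8472   3.7967]
-0.03 [-30.      -0.8687   3.1114]
0.06 [60.     -0.9098  1.7992]
```

Request:
jog_arm(rows="0.08 0 0.06 0 0 0 1; 0 0 0 0 0 0 1")

```text
time: 9.93
position: [0.5545, 0.1154, 0.1621]
tool_rot: [3.105, 0.16, -0.344]
ft_force: [0.5, 0.1, -1.6]
grip_width: 0.133
grip_force: 35.0
```

Request:
jog_arm(rows="0.08 0 0.06 0 0 0 1; 0 0 0 0 0 0 1")

```text
time: 10.18
position: [0.5549, 0.1154, 0.1615]
tool_rot: [3.105, 0.16, -0.344]
ft_force: [-0.6, -0.0, -1.0]
grip_width: 0.129
grip_force: 35.0
```

Run:
```python
from h import *
stat(); vline("d5.pkl")
```

```text
t 10.175 p [0.5549 0.1154 0.1615] z [-0.2175 -0.0251 -0.9757] y [ 0.1032 -0.9947  0.0025] q [-0.3592  0.3471  0.1613  1.4891 -0.0737  1.53   -1.6578] F [-0.58   -0.0121 -0.9555] g 0.12936872737085217 34.99829292297363
scene (array([364.7653, 265.7944]), array([341.7096, 258.983 ]), array([342, 257,  24,  10, 122], dtype=int32), array([1.7615, 6.5705])) 
side (array([312.6002, 201.3379]), array([272.4419, 249.3694]), array([272, 200,  43,  51, 282], dtype=int32), array([ 1.3335, 17.9614]))
dir [0.705  0.0788 0.7048] elev 44.81366906473448 az 6.373693610480417
-0.077 [-77.      -1.3713   1.2349]
-0.03 [-30.      -1.1538   1.3872]
0.06 [60.     -0.7374  1.679 ]
```

Request:
jog_arm(rows="0.04 0 0.03 0 0 0 1; 0 0 0 0 0 0 0.6; 0 0 0 0 0 0 0.3; 0 0 0 0 0 0 0; 0 0 0 0 0 0 0")

```text
time: 10.9
position: [0.5554, 0.1155, 0.1615]
tool_rot: [3.105, 0.16, -0.343]
ft_force: [-0.1, 0.1, 0.3]
grip_width: 0.446
grip_force: 0.0
```

Run:
```python
from h import *
stat(); vline("d6.pkl")
```

```text
t 10.9 p [0.5554 0.1155 0.1615] z [-0.2169 -0.0248 -0.9759] y [ 0.1033 -0.9947  0.0023] q [-0.3591  0.3473  0.1613  1.4887 -0.0738  1.5295 -1.6577] F [-0.0787  0.0535  0.2825] g 0.4462953929752568 0.0
scene (array([368.8705, 266.4805]), array([341.6889, 259.1544]), array([342, 257,  28,  11, 139], dtype=int32), array([1.735, 7.762])) 
side (array([315.7459, 197.6227]), array([269.3039, 253.2537]), array([269, 197,  47,  58, 317], dtype=int32), array([ 1.3183, 20.3473]))
dir [0.7105 0.0899 0.6979] elev 44.2622060288467 az 7.2145287836931296
-0.077 [-77.      -2.2096   0.2579]
-0.03 [-30.      -1.496    0.8579]
0.06 [60.     -0.1296  2.0068]
```

Request:
jog_arm(rows="0 0 -1.5 0 0 0 0; 0 0 -3 0 0 0 0; 0 0 -4 0 0 0 0; 0 0 -2.5 0 0 0 0")

```text
time: 11.5
position: [0.5803, 0.1184, 0.2719]
tool_rot: [3.106, 0.16, -0.338]
ft_force: [1.0, 0.2, -0.8]
grip_width: 0.501
grip_force: 0.0
```

Run:
```python
from h import *
stat()
r=ori(h,20); G=O+gx*.008+gy*-.0008+gz*.001
P=tcp(G,r)-.08*r.apply([0,0,1]); print("grasp",G,"pre",P); rows(P,r,0,5); rows(tcp(G,r),r,0,4,p0=P,r0=r)
vline("d7.pkl")
```

```text
t 11.5 p [0.5803 0.1184 0.2719] z [-0.2138 -0.0242 -0.9766] y [ 0.1033 -0.9946  0.002 ] q [-0.352   0.3632  0.172   1.2497 -0.0775  1.7499 -1.6576] F [ 0.9639  0.184  -0.7973] g 0.5011206667664004 0.0
grasp [0.495  0.1115 0.1231] pre [0.4742 0.1093 0.1804]
dist 0.140 ang 0.566 per row 2.8075018640919303 0.11318326326156876
-1.68 -0.04 2.25 0.000 0.113 -0.000 0; -1.93 -0.04 2.04 0.000 0.113 -0.000 0; -2.15 -0.04 1.81 0.000 0.113 -0.000 0; -2.34 -0.04 1.56 0.000 0.113 -0.000 0; -2.50 -0.04 1.28 0.000 0.113 -0.000 0
dist 0.080 ang 0.000 per row 2.0 0.0
-0.00 -0.00 2.00 0.000 0.000 0.000 0; -0.00 -0.00 2.00 0.000 0.000 0.000 0; -0.00 -0.00 2.00 0.000 0.000 0.000 0; -0.00 -0.00 2.00 0.000 0.000 0.000 0
scene (array([368.753 , 266.8202]), array([334.8185, 256.6027]), array([335, 255,  35,  13, 175], dtype=int32), array([1.7843, 9.6812])) 
side (array([316.3799, 197.3216]), array([269.1405, 253.119 ]), array([268, 197,  50,  58, 332], dtype=int32), array([ 1.3188, 21.1705]))
dir [0.7064 0.0713 0.7042] elev 44.76680443551172 az 5.765105635994916
-0.077 [-77.      -0.0839   1.5465]
-0.03 [-30.      -0.2207   1.7376]
0.06 [60.     -0.4826  2.1036]
```

Request:
jog_arm(rows="-1.7 -0.04 2.2 0 0.113 0 0; -1.93 -0.04 2 0 0.113 0 0; -2.15 -0.04 1.8 0 0.113 0 0; -2.34 -0.04 1.56 0 0.113 0 0; -2.5 -0.04 1.28 0 0.113 0 0")

```text
time: 12.22
position: [0.477, 0.1141, 0.18]
tool_rot: [-3.075, -0.171, -0.508]
ft_force: [-0.1, 1.0, 2.1]
grip_width: 0.499
grip_force: 0.0
```

Run:
```python
from h import *
stat()
r=ori(h,20); G=O+gx*.008+gy*-.0005+gz*.0018
rows(tcp(G,r),r,0,4)
import pickle
D={n:cam(n) for n in("scene","side")};pickle.dump(D,open("d8.pkl","wb"))
b=barmask(D["side"]["img"],(255,170,335,262));print(b)
q=b[3] if b[3][1]>b[2][1] else b[2]; q2=b[2] if b[3][1]>b[2][1] else b[3]
# side view ends -> groove x (plane y=0 of groove)
for u in(q,q2):
    o,v=ray(D["side"],*u); o=o-bias; t=((O-o)@gy)/(v@gy); print(gframe(o+v*t))
```

```text
t 12.225 p [0.477  0.1141 0.18  ] z [ 0.3197  0.0374 -0.9468] y [ 0.1109 -0.9938 -0.0018] q [-0.2136 -0.2901 -0.1136  2.123   0.0421  0.9866 -1.8053] F [-0.0992  1.0092  2.1079] g 0.4986718496351547 0.0
dist 0.078 ang 0.022 per row 1.9505385100725234 0.005588425762268368
-0.04 0.13 1.95 -0.001 0.005 0.001 0; -0.05 0.12 1.95 -0.001 0.005 0.001 0; -0.06 0.12 1.95 -0.001 0.005 0.001 0; -0.07 0.12 1.95 -0.001 0.005 0.001 0
(array([293.297 , 224.5485]), array([-0.6459,  0.7634]), array([316.3516, 197.2975]), array([269.1321, 253.1118]), array([268, 197,  50,  58, 330], dtype=int32), array([ 1.3148, 21.3028]))
[ 0.0977 -0.      0.0029]
[-0.1029  0.      0.0016]
```

Request:
jog_arm(rows="-0.04 0.13 1.95 0 0.005 0 0; -0.05 0.12 1.95 0 0.005 0 0; -0.06 0.12 1.95 0 0.005 0 0; -0.07 0.12 1.9 0 0.005 0 0; 0 0 0 0 0 0 0")

```text
time: 12.95
position: [0.5022, 0.1082, 0.1053]
tool_rot: [-3.074, -0.159, -0.529]
ft_force: [-0.3, 0.5, 0.1]
grip_width: 0.498
grip_force: 0.0
```

Run:
```python
from h import *
stat();st=ctrl.get_state();p=st["position"];r0=R.from_rotvec(st["tool_rot"])
print(gframe(p-.019*r0.apply([0,0,1])))
vline("d9.pkl")
```

```text
t 12.95 p [0.5022 0.1082 0.1053] z [ 0.3325  0.0351 -0.9424] y [ 0.1034 -0.9946 -0.0006] q [-0.1989 -0.1781 -0.1108  2.1959  0.0688  0.7899 -1.8188] F [-0.3196  0.4717  0.0921] g 0.49826085295755385 0.0
[0.0076 0.0033 0.0008]
scene (array([369.072 , 266.7587]), array([334.8382, 256.5422]), array([335, 255,  35,  13, 179], dtype=int32), array([1.7423, 9.7879])) 
side (array([288.0937, 231.2093]), array([269.0459, 253.04  ]), array([269, 232,  21,  23, 116], dtype=int32), array([1.2263, 8.0905]))
dir [0.7129 0.0594 0.6988] elev 44.33025577337409 az 4.762773753553428
-0.077 [-77.       2.0532   0.6485]
-0.03 [-30.       1.3272   1.1924]
0.06 [60.     -0.0632  2.234 ]
```

Request:
jog_arm(rows="0 -0.28 0 0 0 0 0; 0 0 0 0 0 0 0.5; 0 0 0 0 0 0 0.8; 0 0 0 0 0 0 1; 0 0 0 0 0 0 1", force=35)

```text
time: 13.68
position: [0.5025, 0.1115, 0.1068]
tool_rot: [-3.073, -0.16, -0.535]
ft_force: [-0.1, 0.6, 0.2]
grip_width: 0.133
grip_force: 0.0
```

Run:
```python
from h import *
stat();st=ctrl.get_state();r0=R.from_rotvec(st["tool_rot"])
print("gz in tool",r0.inv().apply(gz)); p=st["position"]
rows(p+gz*.06,r0,1,3)
```

```text
t 13.675 p [0.5025 0.1115 0.1068] z [ 0.3359  0.036  -0.9412] y [ 0.104  -0.9946 -0.0009] q [-0.1997 -0.1797 -0.1175  2.1948  0.0708  0.7892 -1.8269] F [-0.0956  0.5533  0.1695] g 0.13251397921912722 0.0
gz in tool [-0.4266 -0.0003 -0.9044]
dist 0.060 ang 0.000 per row 1.9999999999999993 0.0
-0.85 -0.00 -1.81 0.000 0.000 0.000 1; -0.85 -0.00 -1.81 0.000 0.000 0.000 1; -0.85 -0.00 -1.81 0.000 0.000 0.000 1
```

Request:
jog_arm(rows="0 0 0 0 0 0 1; 0 0 0 0 0 0 1")

```text
time: 13.92
position: [0.5025, 0.1116, 0.1068]
tool_rot: [-3.073, -0.16, -0.534]
ft_force: [0.1, 0.8, 1.0]
grip_width: 0.015
grip_force: 0.0
```

Request:
jog_arm(rows="-0.2 0 -0.42 0 0 0 1; -0.43 0 -0.9 0 0 0 1; 0.35 0 -1.5 0 0 0 1; 1 0 -2.8 0 0 0 1; 1.3 0 -3.7 0 0 0 1")

```text
time: 14.55
position: [0.4896, 0.1101, 0.2028]
tool_rot: [-3.073, -0.161, -0.534]
ft_force: [0.9, 0.4, -0.1]
grip_width: 0.009
grip_force: 0.0
```

Run:
```python
from h import *
stat()
import pickle
D={n:cam(n) for n in("scene","side")};pickle.dump(D,open("d10.pkl","wb"))
for n in D:
    u,v=map(int,proj(D[n],ctrl.get_state()["position"])); b=barmask(D[n]["img"],(u-60,v-50,u+60,v+60));print(n,(u,v),b[2:])
```

```text
t 14.55 p [0.4896 0.1101 0.2028] z [ 0.3357  0.0361 -0.9413] y [ 0.1044 -0.9945 -0.0009] q [-0.1988 -0.2902 -0.1126  2.0818  0.0433  1.0113 -1.7953] F [ 0.9013  0.3502 -0.1362] g 0.008544877280961484 0.0
scene (350, 234) (array([368.8444, 266.5536]), array([315.8165, 251.653 ]), array([316, 249,  54,  19, 309], dtype=int32), array([ 1.9338, 15.9964]))
side (287, 202) (array([316.3046, 197.257 ]), array([269.1666, 253.1405]), array([269, 197,  49,  58, 323], dtype=int32), array([ 1.2886, 21.3107]))
```

The fingers closed on nothing and the bar has not moved. I'll use one composite picture to see why: scene and side before closing, scene and wrist now.

Run:
```python
from h import *
import pickle
A=pickle.load(open("d9.pkl","rb"));B=pickle.load(open("d10.pkl","rb"));w=cam("wrist");pickle.dump(w,open("w10.pkl","wb"))
def t(im,u,v): return cv2.resize(im[v:v+75,u:u+100],(400,300),interpolation=cv2.INTER_CUBIC)
cv2.imwrite("pics/m.png",np.vstack([np.hstack([t(A["scene"]["img"],300,225),t(A["side"]["img"],240,185)]),np.hstack([t(B["side"]["img"],240,185),cv2.resize(w["img"],(400,300))])]))
p=np.array([.5022,.1082,.1053]);print((proj(A["scene"],p)-[300,225])*4,(proj(A["side"],p)-[240,185])*4+[400,0])
print((proj(B["side"],[.4896,.1101,.2028])-[240,185])*4+[0,300])
```

```text
[175.8078 162.7273] [608.6586 188.5069]
[184.8742 379.0756]
```

View pics/m.png

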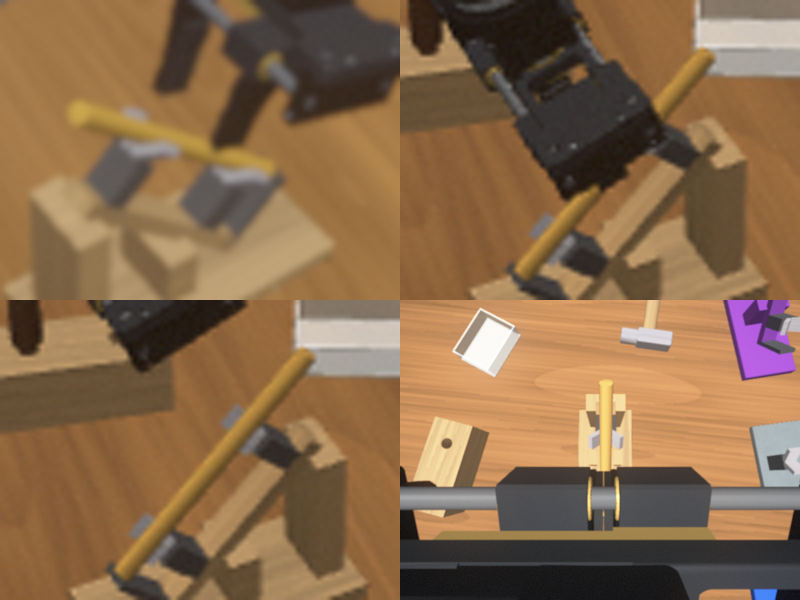

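The composite shows the fingertips ending above the bar, at scene tile (160,92) and (215,148). The reported TCP projects well beyond them, at (176,163). That also explains the 11 mm chord on the first grasp, when the tips only just held the bar. I'll quantify the tool-length error.

Run:
```python
from h import *
import pickle
A=pickle.load(open("d9.pkl","rb"))["scene"];w=pickle.load(open("w10.pkl","rb"));C=pickle.load(open("d1.pkl","rb"))["scene"]
p=np.array([.5022,.1082,.1053]);z=np.array([.3325,.0351,-.9424]);y=np.array([.1034,-.9946,0])
for e in(0,.01,.02,.025,.03,.035): print("d9",e,[(proj(A,p-e*z+s*.0217*y)-[300,225])*4 for s in(1,-1)])
p1=np.array([.5159,.3625,.2985]);z1=np.array([.1691,.4724,-.865]);y1=np.array([.9415,-.3369,0])
u0,v0=map(int,proj(C,p1))
for e in(0,.01,.02,.03,.035): print("d1",e,[(proj(C,p1-e*z1+s*.0065*y1)-[u0-90,v0-75])*[2.222,2.2] for s in(1,-1)])
for x in(-.103,-.099): print("wrist bar top",proj(w,O+gx*x),"seen ~(328,131)")
for x in(-.038,): print("notch",proj(w,O+gx*x-gz*.0099))
st=ctrl.get_state();r=R.from_rotvec(st["tool_rot"]);print("cam in tool",r.inv().apply(np.array(w["origin"])-st["position"]))
d0=pickle.load(open("d0.pkl","rb"))["wrist"];print(R.from_rotvec([-.484589,-3.10386,.002315]).inv().apply(d0["origin"]-np.array([.19808,.61859,.1844])))
```

```text
d9 0 [array([153.7451, 139.6644]), array([198.406 , 186.3501])]
d9 0.01 [array([158.8345, 126.6433]), array([203.8588, 173.2612])]
d9 0.02 [array([163.9774, 113.4853]), array([209.3703, 160.0314])]
d9 0.025 [array([166.5692, 106.8543]), array([212.1484, 153.3629])]
d9 0.03 [array([169.1747, 100.1882]), array([214.9416, 146.6584])]
d9 0.035 [array([171.794 ,  93.4869]), array([217.7499, 139.9174])]
d1 0 [array([192.2874, 167.1579]), array([209.0362, 164.9878])]
d1 0.01 [array([192.0545, 154.9015]), array([208.8668, 152.7464])]
d1 0.02 [array([191.8198, 142.5523]), array([208.6962, 140.4123])]
d1 0.03 [array([191.5834, 130.1092]), array([208.5242, 127.9846])]
d1 0.035 [array([191.4645, 123.852 ]), array([208.4378, 121.7353])]
wrist bar top [327.3256 128.6044] seen ~(328,131)
wrist bar top [327.3177 135.1068] seen ~(328,131)
notch [327.1966 210.8922]
cam in tool [ 0.0683 -0.0005 -0.2024]
[ 0.0667  0.0002 -0.1999]
```

```bash
sed -i 's/def tcp(grasp,r): return np.array(grasp)+.019/TL=.043\ndef tcp(grasp,r): return np.array(grasp)+TL/' h.py
python3 - <<'E'
from h import *
r=ori(h,20); G=O+gx*.006+gy*-.0003+gz*.001
P=tcp(G,r)-.06*r.apply([0,0,1]); rows(P,r,0,3); rows(tcp(G,r),r,0,3,p0=P,r0=r);print(tcp(G,r))
E
```

```text
dist 0.065 ang 0.003 per row 2.171394786543903 0.000996220509766574
-0.79 0.01 2.02 -0.001 -0.001 -0.000 0; -0.79 0.01 2.02 -0.001 -0.001 -0.000 0; -0.79 0.01 2.02 -0.001 -0.001 -0.000 0
dist 0.060 ang 0.000 per row 1.9999999999999993 0.0
-0.00 -0.00 2.00 0.000 0.000 0.000 0; -0.00 -0.00 2.00 0.000 0.000 0.000 0; -0.00 -0.00 2.00 0.000 0.000 0.000 0
[0.5111 0.1127 0.0841]
```

Request:
jog_arm(rows="0 0 0 0 0 0 0; 0 0 0 0 0 0 0; 0 0 0 0 0 0 0; -0.8 0 2 0 0 0 0; -0.8 0 2 0 0 0 0")

```text
time: 15.32
position: [0.4885, 0.11, 0.1575]
tool_rot: [-3.073, -0.16, -0.534]
ft_force: [-0.9, 0.8, 0.1]
grip_width: 0.458
grip_force: 0.0
```

Request:
jog_arm(rows="-0.8 0 2 0 0 0 0; 0 0 2 0 0 0 0; 0 0 2 0 0 0 0; 0 0 0 0 0 0 0")

```text
time: 15.82
position: [0.4998, 0.111, 0.0969]
tool_rot: [-3.075, -0.16, -0.528]
ft_force: [-0.7, -0.4, 0.8]
grip_width: 0.5
grip_force: 0.0
```

Run:
```python
from h import *
stat()
r=ori(h,20); G=O+gx*.006+gy*-.0003+gz*.001
rows(tcp(G,r),r,0,2)
```

```text
t 15.825 p [0.4998 0.111  0.0969] z [ 0.3319  0.035  -0.9427] y [ 0.1041 -0.9946 -0.0003] q [-0.1941 -0.1713 -0.124   2.208   0.0719  0.772  -1.8295] F [-0.6586 -0.3785  0.8268] g 0.5004019992203884 0.0
dist 0.017 ang 0.009 per row 0.8601134591235873 0.004406683312083402
0.32 -0.03 0.80 -0.000 0.004 -0.000 0; 0.32 -0.03 0.80 -0.000 0.004 -0.000 0
```

Request:
jog_arm(rows="0.32 -0.03 0.8 0 0.004 0 0; 0.32 -0.03 0.8 0 0.004 0 0; 0 0 0 0 0 0 0.5; 0 0 0 0 0 0 0.7; 0 0 0 0 0 0 1")

```text
time: 16.45
position: [0.5127, 0.1133, 0.0865]
tool_rot: [-3.07, -0.16, -0.547]
ft_force: [-0.4, 0.4, -0.3]
grip_width: 0.246
grip_force: 0.0
```

Request:
jog_arm(rows="0 0 0 0 0 0 1; 0 0 0 0 0 0 1; 0 0 0 0 0 0 1")

```text
time: 16.82
position: [0.5129, 0.111, 0.0866]
tool_rot: [-3.072, -0.158, -0.547]
ft_force: [-0.7, -4.9, 1.9]
grip_width: 0.147
grip_force: 35.0
```

Request:
jog_arm(rows="0 0 0 0 0 0 0.3; 0 0 0 0 0 0 0.3; 0 0.2 0 0 0 0 0.3; 0 0 1 0 0 0 0.3; 0 0 0 0 0 0 0.5")

```text
time: 17.45
position: [0.5155, 0.1115, 0.0755]
tool_rot: [-3.071, -0.16, -0.543]
ft_force: [-0.9, -0.4, 0.4]
grip_width: 0.303
grip_force: 0.0
```

Request:
jog_arm(rows="0 0 0 0 0 0 1; 0 0 0 0 0 0 1; 0 0 0 0 0 0 1; 0 0 0 0 0 0 1")

```text
time: 17.95
position: [0.5162, 0.1114, 0.0768]
tool_rot: [-3.07, -0.16, -0.547]
ft_force: [0.5, -1.2, -0.6]
grip_width: 0.15
grip_force: 35.0
```

Run:
```python
from h import *
stat()
vline("d11.pkl")
```

```text
t 17.95 p [0.5162 0.1114 0.0768] z [ 0.3433  0.0366 -0.9385] y [ 0.104  -0.9946 -0.0007] q [-0.1897 -0.117  -0.1223  2.2104  0.088   0.7039 -1.8376] F [ 0.4699 -1.1602 -0.5807] g 0.14965663169047114 34.99984681606293
scene (array([365.0442, 264.4453]), array([352.9616, 263.4825]), array([353, 261,  13,   6,  55], dtype=int32), array([1.3206, 3.5688])) 
side (array([316.4695, 197.407 ]), array([303.0374, 212.8994]), array([302, 197,  16,  18,  99], dtype=int32), array([1.4066, 5.8931]))
dir [0.7564 0.1483 0.6371] elev 39.576398765313385 az 11.096767339400133
-0.077 [-77.     -11.7547 -10.2804]
-0.03 [-30.      -8.5149  -5.9103]
0.06 [60.     -2.3111  2.4579]
```

Request:
jog_arm(rows="-0.4 0 -0.85 0 0 0 1; -0.4 0 -0.85 0 0 0 1; 0.9 0 -2.5 0 0 0 1; 1.6 0 -4.3 0 0 0 1; 1.4 0 -3.8 0 0 0 1")

```text
time: 18.68
position: [0.5019, 0.1103, 0.2046]
tool_rot: [-3.07, -0.161, -0.546]
ft_force: [0.6, 0.2, -2.5]
grip_width: 0.151
grip_force: 35.0
```

Run:
```python
from h import *
stat()
import pickle
D={n:cam(n) for n in("scene","side")};pickle.dump(D,open("d12.pkl","wb"))
st=ctrl.get_state();p=st["position"];r=R.from_rotvec(st["tool_rot"]);g=p-.052*r.apply([0,0,1])
for n in D:
    u,v=map(int,proj(D[n],g));
    hsv=cv2.cvtColor(D[n]["img"],cv2.COLOR_BGR2HSV);m=cv2.inRange(hsv,(17,120,110),(28,255,255));k=np.zeros_like(m);k[max(0,v-70):v+70,u-70:u+70]=1;m*=k
    N,l,s,c=cv2.connectedComponentsWithStats(m); print(n,(u,v),[(s[i].tolist(),c[i].round(1).tolist()) for i in range(1,N) if s[i,4]>25])
    b=(U(h)+Zk)/2**.5
    print(" pred ends",proj(D[n],g+.105*b),proj(D[n],g-.095*b))
# scene0/side0 notch clicks on press
D0=pickle.load(open("d0.pkl","rb"))
xp=np.array([.971,.239,0]);yp=np.array([-.239,.971,0]);bed=np.array([.557,-.244,.06])
for n,u,v in(("scene",200+147/3,130+178/3),("scene",200+243/3,130+258/3),("side",310+232/3,300+187/3),("side",310+108/3,300+50/3)):
    P=onz(D0[n],u,v,.0501)-bed;print(n,P@xp,P@yp)
mid=np.array([.52,0.02,.32])
rm=ori(55,-3); rows(mid,rm,1,8)
```

```text
t 18.675 p [0.5019 0.1103 0.2046] z [ 0.3431  0.0372 -0.9385] y [ 0.1047 -0.9945 -0.0011] q [-0.1928 -0.2694 -0.1119  2.065   0.0455  0.999  -1.79  ] F [ 0.5779  0.1918 -2.5354] g 0.15122655355563094 34.99981641769409
scene (353, 216) [([347, 174, 28, 23, 106], [359.7, 184.5]), ([323, 203, 32, 18, 188], [339.0, 211.5]), ([362, 219, 18, 13, 138], [370.1, 225.1]), ([391, 265, 9, 8, 26], [395.8, 268.5])]
 pred ends [324.7146 202.8012] [375.1575 226.1541]
side (284, 188) [([298, 154, 17, 19, 100], [305.6, 162.9]), ([261, 197, 17, 21, 111], [269.2, 207.4])]
 pred ends [311.1166 155.6173] [261.515  216.4778]
scene -0.005474622551316622 -0.07759576671277517
scene -0.0024556891595598697 0.07611096813378593
side 0.0014790499429613074 -0.08279358419585192
side 0.004023763481376591 0.07608846751454247
dist 0.144 ang 0.945 per row 1.8020191635753458 0.11815169907354524
0.55 1.15 -1.27 0.016 -0.049 -0.106 1; 0.36 1.18 -1.32 0.016 -0.049 -0.106 1; 0.17 1.18 -1.35 0.016 -0.049 -0.106 1; -0.02 1.17 -1.37 0.016 -0.049 -0.106 1; -0.21 1.14 -1.38 0.016 -0.049 -0.106 1
-0.40 1.08 -1.39 0.016 -0.049 -0.106 1; -0.58 1.01 -1.38 0.016 -0.049 -0.106 1; -0.75 0.91 -1.36 0.016 -0.049 -0.106 1
```

Request:
jog_arm(rows="0.55 1.15 -1.27 0.016 -0.049 -0.106 1; 0.36 1.18 -1.32 0.016 -0.049 -0.106 1; 0.17 1.18 -1.35 0.016 -0.049 -0.106 1; 0 1.17 -1.37 0.016 -0.049 -0.106 1; -0.2 1.14 -1.38 0.016 -0.049 -0.106 1")

```text
time: 19.4
position: [0.5119, 0.053, 0.2719]
tool_rot: [2.97, 0.989, 0.149]
ft_force: [-0.2, 0.0, -2.2]
grip_width: 0.149
grip_force: 35.0
```

Request:
jog_arm(rows="-0.4 1.08 -1.39 0.016 -0.049 -0.106 1; -0.58 1 -1.38 0.016 -0.049 -0.106 1; -0.75 0.9 -1.36 0.016 -0.049 -0.106 1")

```text
time: 19.77
position: [0.5177, 0.0191, 0.3135]
tool_rot: [2.765, 1.439, -0.095]
ft_force: [-0.5, 0.3, -1.9]
grip_width: 0.148
grip_force: 35.0
```

```bash
cat >> h.py <<'E'
PH=103.8
xp=U(PH-90);yp=U(PH);bed=np.array([.557,-.244,.06]);TL=.052
def press(y,z,x=0,du=.005): return bed+xp*x+yp*(y-du)+Zk*z
E
python3 - <<'E'
from h import *
stat()
r=ori(PH,-25); P=tcp(press(.06,.09),r); print(P); rows(P,r,1,10)
E
```

```text
t 19.775 p [0.5177 0.0191 0.3135] z [-0.0431 -0.0486 -0.9979] y [ 0.8189 -0.5739 -0.0074] q [-0.2104  0.0463  0.0925  1.5213  0.039   1.6228 -0.7279] F [-0.4895  0.2677 -1.9458] g 0.14847326473328132 35.00082850456238
[ 0.5491 -0.2119  0.1029]
dist 0.314 ang 0.926 per row 3.141804662224665 0.09263791175994175
-1.57 1.60 2.20 -0.022 -0.035 -0.083 1; -1.62 1.42 2.29 -0.022 -0.035 -0.083 1; -1.65 1.23 2.38 -0.022 -0.035 -0.083 1; -1.66 1.04 2.46 -0.022 -0.035 -0.083 1; -1.65 0.85 2.54 -0.022 -0.035 -0.083 1
-1.62 0.66 2.61 -0.022 -0.035 -0.083 1; -1.57 0.47 2.68 -0.022 -0.035 -0.083 1; -1.51 0.28 2.74 -0.022 -0.035 -0.083 1; -1.42 0.10 2.80 -0.022 -0.035 -0.083 1; -1.33 -0.08 2.85 -0.022 -0.035 -0.083 1
```

Request:
jog_arm(rows="-1.57 1.6 2.2 -0.022 -0.035 -0.083 1; -1.62 1.42 2.3 -0.022 -0.035 -0.083 1; -1.65 1.23 2.38 -0.022 -0.035 -0.083 1; -1.66 1.04 2.46 -0.022 -0.035 -0.083 1; -1.65 0.85 2.54 -0.022 -0.035 -0.083 1")

```text
time: 20.4
position: [0.5333, -0.0964, 0.2067]
tool_rot: [2.269, 1.875, -0.247]
ft_force: [-0.6, 0.3, -1.6]
grip_width: 0.147
grip_force: 35.0
```

Request:
jog_arm(rows="-1.62 0.66 2.6 -0.022 -0.035 -0.083 1; -1.57 0.47 2.68 -0.022 -0.035 -0.083 1; -1.5 0.28 2.74 -0.022 -0.035 -0.083 1; -1.42 0.1 2.8 -0.022 -0.035 -0.083 1; 0 0 0 0 0 0 1")

```text
time: 21.02
position: [0.5434, -0.189, 0.1213]
tool_rot: [1.834, 2.13, -0.356]
ft_force: [0.3, -0.6, -1.2]
grip_width: 0.151
grip_force: 35.0
```

```bash
cat >> h.py <<'E'
def pline(f,hw=75):
    import pickle
    D={n:cam(n) for n in("scene","side")};pickle.dump(D,open(f,"wb"))
    st=ctrl.get_state();r=R.from_rotvec(st["tool_rot"]);g=st["position"]-TL*r.apply([0,0,1]);N=[];E={}
    for n in("scene","side"):
        u,v=proj(D[n],g);u,v=int(u),int(v)
        m=cv2.inRange(cv2.cvtColor(D[n]["img"],cv2.COLOR_BGR2HSV),(17,120,90),(28,255,255))
        k=np.zeros_like(m);k[max(0,v-hw):v+hw,max(0,u-hw):u+hw]=1;m*=k
        # keep blobs close to predicted bar line
        a,b=proj(D[n],g+yp*.1),proj(D[n],g-yp*.1);d=(b-a)/np.linalg.norm(b-a);nn=np.array([-d[1],d[0]])
        c,l,s,ce=cv2.connectedComponentsWithStats(m)
        keep=[i for i in range(1,c) if s[i,4]>15 and abs((ce[i]-a)@nn)<9]
        vv,uu=np.nonzero(np.isin(l,keep));P=np.c_[uu,vv].astype(np.float32)
        vx,vy,x0,y0=cv2.fitLine(P,cv2.DIST_HUBER,0,.01,.01).ravel();t=(P-[x0,y0])@[vx,vy]
        e=[np.array([x0,y0])+np.array([vx,vy])*q for q in(t.min(),t.max())];E[n]=e
        print(n,"ends",e[0],e[1],"pred",a,b,[s[i,:5].tolist() for i in keep])
        N.append(np.cross(ray(D[n],*e[0])[1],ray(D[n],*e[1])[1]))
    d=np.cross(*N);d/=np.linalg.norm(d);d*=np.sign(d@yp);A=np.array([N[0]/np.linalg.norm(N[0]),N[1]/np.linalg.norm(N[1]),d])
    q=np.linalg.solve(A,[A[0]@D["scene"]["origin"],A[1]@D["side"]["origin"],d@g])
    print("dir: elev",np.degrees(np.arcsin(d[2])),"az",np.degrees(np.arctan2(d[1],d[0])),"line-grasp in press axes",(q-g)@xp,(q-g)@yp,(q-g)[2])
    Q=g-bed;print("FK grasp press",Q@xp,Q@yp,Q[2]);return D,E
E
python3 - <<'E'
from h import *
stat(); pline("d13.pkl")
E
```

```text
t 21.025 p [ 0.5434 -0.189   0.1213] z [ 0.0692 -0.3809 -0.922 ] y [0.9885 0.1506 0.012 ] q [-0.119   0.1077  0.1426  1.9058  0.4256  1.085  -0.0217] F [ 0.3334 -0.5597 -1.1607] g 0.1513012559126811 34.99917268753052
scene ends [208.9771 145.4153] [304.6027 201.5676] pred [301.7879 201.8495] [253.0516 165.5236] [[201, 141, 64, 33, 552], [259, 162, 11, 15, 53], [278, 185, 26, 23, 206]]
side ends [344.8947 277.8185] [371.444  313.6712] pred [322.5877 256.9081] [375.4315 310.1247] [[346, 277, 28, 38, 244]]
dir: elev 10.82785897950013 az 101.20412075471778 line-grasp in press axes 0.002804214332462964 0.0006050513064803761 -0.003824221100383801
FK grasp press 0.0044715533463396614 0.07746810264177628 0.11219817833857079
```

```bash
python3 - <<'E'
s=open("h.py").read()
s=s.replace("abs((ce[i]-a)@nn)<9]","abs((ce[i]-a)@nn)<9 and 0<(ce[i]-a)@d<np.linalg.norm(b-a)]")
open("h.py","w").write(s)
E
python3 - <<'E'
from h import *
pline("d13.pkl")
r=ori(PH,-25); P=tcp(press(.055,.05),r); rows(P,r,1,3)
E
```

```text
scene ends [259.2477 167.7248] [300.905  205.2167] pred [301.4193 201.7223] [252.6644 165.3698] [[259, 162, 11, 15, 56], [277, 185, 26, 22, 209]]
side ends [345.7173 276.9596] [372.3139 312.5132] pred [322.9839 256.429 ] [375.8782 309.6115] [[347, 276, 28, 38, 243]]
dir: elev 2.5382369153993136 az 97.30992744192892 line-grasp in press axes 0.001300627230937586 -0.00023647893614861122 0.001984050996225173
FK grasp press 0.005581716239415541 0.07741062556367766 0.11323508381852637
dist 0.069 ang 0.096 per row 2.3035041193990606 0.03199610907419589
-0.10 -0.12 2.30 -0.005 -0.012 -0.029 1; -0.07 -0.13 2.30 -0.005 -0.012 -0.029 1; -0.04 -0.15 2.30 -0.005 -0.012 -0.029 1
```

Request:
jog_arm(rows="-0.1 -0.12 2.3 -0.005 -0.012 -0.029 1; -0.07 -0.13 2.3 -0.005 -0.012 -0.029 1; -0.04 -0.15 2.3 -0.005 -0.012 -0.029 1; 0 0 0 0 0 0 1")

```text
time: 21.72
position: [0.548, -0.2178, 0.0609]
tool_rot: [1.715, 2.185, -0.385]
ft_force: [-0.1, 0.9, -1.1]
grip_width: 0.146
grip_force: 35.0
```

Run:
```python
from h import *
D,E=pline("d14.pkl")
# expected pixel of seat axis line in each view vs notch clicks
for n,j in(("scene",[(249,189.3),(281,216)]),("side",[(387.3,362.3),(346,316.7)])):
    for q in j: print(n,q)
r=ori(PH,-25); P=tcp(press(.05,.017),r); rows(P,r,1,2)
```

```text
scene ends [257.721  184.3772] [299.6877 215.4222] pred [296.7215 213.8119] [250.7763 178.279 ] [[258, 183, 9, 10, 38], [277, 199, 24, 18, 144]]
side ends [350.3042 305.6322] [378.8476 337.047 ] pred [327.4427 282.414 ] [379.7501 337.046 ] [[351, 305, 30, 33, 214]]
dir: elev 2.2085668594167265 az 103.45487381922828 line-grasp in press axes 0.0007981651366489695 -1.6525775997993878e-05 0.00030383570412172156
FK grasp press -0.0001717573201720556 0.04942826722566577 0.05002675077429275
scene (249, 189.3)
scene (281, 216)
side (387.3, 362.3)
side (346, 316.7)
dist 0.033 ang 0.002 per row 1.665669629511072 0.0010117946040301123
0.49 0.02 1.59 -0.001 -0.000 -0.000 1; 0.50 0.02 1.59 -0.001 -0.000 -0.000 1
```

Run:
```python
from h import *
r=ori(PH,-27); A=tcp(press(.048,.018),r); rows(A,r,1,3)
B=tcp(press(.0,.018),r);rows(B,r,1,4,p0=A,r0=r)
```

```text
dist 0.032 ang 0.036 per row 1.0749777602031296 0.011870283566801879
0.19 0.01 1.06 -0.001 -0.012 -0.000 1; 0.21 0.01 1.05 -0.001 -0.012 -0.000 1; 0.22 0.01 1.05 -0.001 -0.012 -0.000 1
dist 0.048 ang 0.000 per row 1.2000000000000008 0.0
-1.07 -0.00 0.54 0.000 0.000 0.000 1; -1.07 -0.00 0.54 0.000 0.000 0.000 1; -1.07 -0.00 0.54 0.000 0.000 0.000 1; -1.07 -0.00 0.54 0.000 0.000 0.000 1
```

Request:
jog_arm(rows="0.2 0 1.06 0 -0.012 0 1; 0.2 0 1.05 0 -0.012 0 1; 0.2 0 1.05 0 -0.012 0 1; 0 0 0 0 0 0 1")

```text
time: 22.32
position: [0.5495, -0.226, 0.029]
tool_rot: [1.693, 2.161, -0.414]
ft_force: [0.1, 0.3, -1.8]
grip_width: 0.153
grip_force: 35.0
```

Request:
jog_arm(rows="-1.07 0 0.54 0 0 0 1; -1.07 0 0.54 0 0 0 1; -1.07 0 0.54 0 0 0 1; -1.07 0 0.54 0 0 0 1; 0 0 0 0 0 0 1")

```text
time: 22.95
position: [0.5619, -0.2745, 0.031]
tool_rot: [1.695, 2.157, -0.412]
ft_force: [0.4, -0.4, -2.4]
grip_width: 0.153
grip_force: 35.0
```

Run:
```python
from h import *
stat();D,E=pline("d15.pkl")
r=ori(PH,-27); rows(tcp(press(.0,.006),r),r,1,2)
```

```text
t 22.95 p [ 0.5619 -0.2745  0.031 ] z [ 0.1037 -0.4429 -0.8906] y [ 0.9719  0.2352 -0.0037] q [-0.0468  0.2564  0.1972  1.9692  0.5453  0.8184  0.0206] F [ 0.4187 -0.3523 -2.3861] g 0.1526718758043862 34.99955177307129
scene ends [240.8664 176.9865] [285.1404 214.8357] pred [284.4357 212.3449] [241.3027 178.3561] [[240, 176, 7, 5, 22], [247, 182, 7, 8, 25], [266, 198, 20, 18, 83]]
side ends [364.047  329.8567] [393.0186 362.0844] pred [339.9623 305.7215] [393.9212 363.0573] [[365, 329, 10, 11, 48], [378, 348, 18, 16, 94]]
dir: elev -0.5864591934444067 az 102.10034713377878 line-grasp in press axes 0.0017412427072499054 -3.882425787822222e-05 0.0012542407044795895
FK grasp press -0.001632270509316066 -0.0054506575752881386 0.016975141048911513
dist 0.011 ang 0.004 per row 0.5569910180083475 0.0019927057994971833
0.27 0.09 0.48 -0.002 0.000 0.000 1; 0.27 0.09 0.48 -0.002 0.000 0.000 1
```

Request:
jog_arm(rows="0.25 0.06 0.48 0 0 0 1; 0.25 0.06 0.48 0 0 0 1; 0 0 0 0 0 0 1")

```text
time: 23.42
position: [0.5627, -0.2719, 0.0191]
tool_rot: [1.692, 2.161, -0.412]
ft_force: [-0.3, -0.1, -2.4]
grip_width: 0.15
grip_force: 35.0
```

Request:
jog_arm(rows="0.14 0 0.27 0 0 0 1; 0 0 0 0 0 0 1")

```text
time: 23.68
position: [0.5632, -0.2723, 0.0169]
tool_rot: [1.693, 2.159, -0.412]
ft_force: [-0.3, 0.6, -0.8]
grip_width: 0.148
grip_force: 35.0
```

Request:
jog_arm(rows="0.09 0 0.18 0 0 0 1; 0 0 0 0 0 0 1")

```text
time: 23.92
position: [0.5632, -0.2726, 0.0162]
tool_rot: [1.694, 2.158, -0.412]
ft_force: [-6.9, 3.3, 8.3]
grip_width: 0.146
grip_force: 35.0
```

Run:
```python
from h import *
stat();D,E=pline("d16.pkl")
```

```text
t 23.925 p [ 0.5632 -0.2726  0.0162] z [ 0.1042 -0.443  -0.8905] y [ 0.9716  0.2367 -0.004 ] q [-0.0506  0.2794  0.1979  1.9765  0.5547  0.7929 -0.0002] F [-6.8821  3.3297  8.3354] g 0.14604999449858677 35.01290202140808
scene ends [240.9065 182.1149] [285.4875 218.401 ] pred [284.3976 216.3821] [241.5926 182.3349] [[241, 181, 6, 5, 20], [247, 187, 8, 8, 30], [267, 203, 20, 17, 83]]
side ends [364.5832 333.3613] [392.9953 366.1373] pred [340.1687 309.4065] [393.7094 366.6267] [[365, 333, 7, 8, 31], [375, 348, 20, 20, 129]]
dir: elev 1.5632749711542444 az 102.27593322014447 line-grasp in press axes 0.0027646309884598297 -0.00011249629275587986 0.0014263285767093653
FK grasp press -0.0005649808712107874 -0.005579587734830923 0.002544455422805486
```

Request:
jog_arm(rows="-0.04 -0.15 -0.08 0 0 0 1; 0 -0.15 0 0 0 0 1; 0 0 0 0 0 0 1")

```text
time: 24.4
position: [0.5619, -0.2729, 0.0165]
tool_rot: [1.692, 2.158, -0.408]
ft_force: [1.5, 0.7, 1.6]
grip_width: 0.152
grip_force: 35.1
```

Request:
jog_arm(rows="0.1 0 0.2 0 0 0 1; 0 0 0 0 0 0 1")

```text
time: 24.65
position: [0.5627, -0.2729, 0.0156]
tool_rot: [1.69, 2.157, -0.408]
ft_force: [0.6, 3.4, 9.8]
grip_width: 0.151
grip_force: 35.0
```

Request:
jog_arm(rows="0.06 0 0.12 0 0 0 1; 0 0 0 0 0 0 1")

```text
time: 24.9
position: [0.5628, -0.273, 0.0155]
tool_rot: [1.69, 2.156, -0.409]
ft_force: [-4.2, 6.3, 17.9]
grip_width: 0.149
grip_force: 35.0
```

Run:
```python
from h import *
stat();print(ctrl.get_state()["torque"]);D,E=pline("d17.pkl")
```

```text
t 24.9 p [ 0.5628 -0.273   0.0155] z [ 0.1085 -0.4434 -0.8897] y [ 0.9711  0.2389 -0.0006] q [-0.0506  0.2772  0.1986  1.9821  0.5591  0.7858 -0.0035] F [-4.2229  6.3379 17.9491] g 0.14921493863892568 35.00396132469177
[ 0.0659  0.5982 -0.261 ]
scene ends [241.3953 182.5135] [285.5194 218.3607] pred [284.5706 216.4418] [241.7845 182.4157] [[241, 181, 6, 5, 19], [247, 187, 8, 9, 30], [267, 203, 20, 17, 82]]
side ends [364.212  333.6773] [392.9838 367.1544] pred [339.9709 309.793 ] [393.4867 367.0434] [[365, 333, 7, 8, 28], [375, 348, 20, 21, 136]]
dir: elev 1.7949636745538138 az 102.17564646555142 line-grasp in press axes 0.0027040791716997276 -0.00011193774287380388 0.0011245521033167796
FK grasp press -0.0012703181381758077 -0.0057625697627491515 0.0017464274893874351
```

Run:
```python
from h import *
st=ctrl.get_state();r0=R.from_rotvec(st["tool_rot"]);p=st["position"];g=p-TL*r0.apply([0,0,1])
r=R.from_rotvec(Zk*.026)*R.from_rotvec(-xp*.030)*r0
print((R.from_rotvec(-xp*.030)).apply(yp))
rows(tcp(g-xp*.002-Zk*.0018,r),r,1,3)
```

```text
[-0.2384  0.9707 -0.03  ]
dist 0.002 ang 0.040 per row 0.07324098996559936 0.013232742634458223
-0.02 -0.04 0.05 -0.004 -0.010 -0.008 1; -0.02 -0.05 0.05 -0.004 -0.010 -0.008 1; -0.02 -0.05 0.05 -0.004 -0.010 -0.008 1
```

Request:
jog_arm(rows="-0.02 -0.04 0.05 -0.004 -0.01 -0.008 1; -0.02 -0.05 0.05 -0.004 -0.01 -0.008 1; -0.02 -0.05 0.05 -0.004 -0.01 -0.008 1; 0 0 0 0 0 0 1")

```text
time: 25.5
position: [0.5639, -0.2742, 0.0158]
tool_rot: [1.64, 2.153, -0.421]
ft_force: [-2.1, 7.3, 21.1]
grip_width: 0.149
grip_force: 35.1
```

Run:
```python
from h import *
stat();print(ctrl.get_state()["torque"]);D,E=pline("d18.pkl")
```

```text
t 25.5 p [ 0.5639 -0.2742  0.0158] z [ 0.131  -0.4661 -0.875 ] y [0.9639 0.2662 0.0025] q [-0.0708  0.269   0.2051  2.0075  0.6136  0.7625 -0.0375] F [-2.1195  7.2815 21.0568] g 0.14925333351302697 35.06588771415409
[-0.1703  0.066  -0.252 ]
scene ends [241.3976 182.5104] [285.645  218.4373] pred [284.5681 216.5323] [241.7954 182.5096] [[241, 181, 6, 6, 23], [249, 188, 7, 8, 26], [268, 204, 19, 16, 79]]
side ends [363.8333 333.142 ] [392.8891 367.2424] pred [339.976  309.9509] [393.483  367.2064] [[364, 333, 8, 8, 29], [375, 349, 20, 20, 134]]
dir: elev 2.0323741115534335 az 102.04021191757573 line-grasp in press axes 0.0027986190728992505 -0.00014654046426117393 0.0017056570991958661
FK grasp press -0.0013218129442521703 -0.005875449655789253 0.0012956005930829587
```

Request:
jog_arm(rows="-0.06 0 -0.12 0 0 0 1; 0 0 0 0 0 0 1")

```text
time: 25.85
position: [0.5639, -0.2742, 0.0159]
tool_rot: [1.641, 2.154, -0.42]
ft_force: [2.2, 4.0, 11.7]
grip_width: 0.15
grip_force: 35.1
```

Request:
jog_arm(rows="0 0 0 0 0 0 0.6; 0 0 0 0 0 0 0.3; 0 0 0 0 0 0 0.1; 0 0 0 0 0 0 0.1; 0 0 0 0 0 0 0.1")

```text
time: 26.48
position: [0.5582, -0.2749, 0.0118]
tool_rot: [1.647, 2.159, -0.429]
ft_force: [-0.2, 0.1, -0.3]
grip_width: 0.438
grip_force: 0.0
```

Run:
```python
from h import *
stat();D,E=pline("d19.pkl")
```

```text
t 26.475 p [ 0.5582 -0.2749  0.0118] z [ 0.121 -0.465 -0.877] y [ 0.9648  0.2628 -0.0062] q [-0.0693  0.2712  0.2061  2.0128  0.6106  0.7641 -0.0351] F [-0.1507  0.1072 -0.3163] g 0.43761786280469994 0.0
scene ends [241.0332 181.7418] [285.5663 218.3104] pred [286.0992 216.7926] [243.3509 182.8636] [[240, 181, 7, 6, 27], [269, 204, 18, 16, 73]]
side ends [356.6797 327.4395] [393.2666 366.8233] pred [338.2378 311.5797] [391.5445 368.9516] [[355, 327, 17, 14, 88], [375, 349, 20, 20, 134]]
dir: elev -0.5309752238256161 az 103.33527831843423 line-grasp in press axes 0.005476580797730668 -1.5004857585199768e-05 0.0031740142955857045
FK grasp press -0.006017587762186457 -0.005274841768380582 -0.002249009690797145
```

Request:
jog_arm(rows="0 0.5 0 0 0 0 0; 0 0 -1.5 0 0 0 0; 0 0 -3 0 0 0 0; 0 0 -4 0 0 0 0; 0 0 -4 0 0 0 0")

```text
time: 27.2
position: [0.5486, -0.2141, 0.1241]
tool_rot: [1.645, 2.158, -0.426]
ft_force: [1.2, -0.7, -0.1]
grip_width: 0.499
grip_force: 0.0
```

Request:
jog_arm(rows="0 0 -4 0 0 0 0.5; 0 0 -3 0 0 0 1; 0 0 0 0 0 0 1")

```text
time: 27.58
position: [0.5421, -0.1808, 0.1867]
tool_rot: [1.642, 2.156, -0.419]
ft_force: [0.3, 0.6, -0.6]
grip_width: 0.247
grip_force: 0.0
```

Run:
```python
from h import *
import pickle
stat()
D={n:cam(n) for n in("scene","side")};pickle.dump(D,open("d20.pkl","wb"))
for n in D:
    a,b=proj(D[n],bed+yp*.1),proj(D[n],bed-yp*.1);d=(b-a)/np.linalg.norm(b-a);nn=np.array([-d[1],d[0]])
    m=cv2.inRange(cv2.cvtColor(D[n]["img"],cv2.COLOR_BGR2HSV),(17,110,80),(28,255,255));v,u=np.nonzero(m);P=np.c_[u,v]-a
    k=(abs(P@nn)<7)&(P@d>-12)&(P@d<np.linalg.norm(b-a)+12);P=P[k];t=P@d
    L=np.linalg.norm(b-a);print(n,"off",np.median(P@nn),"end +y at",100-200*t.min()/L,"end -y at",100-200*t.max()/L,len(t),np.histogram(100-200*t/L,bins=np.arange(-120,121,20))[0], [ (np.median((P@nn)[abs(100-200*t/L-c)<25])).round(1) for c in(-80,80)])
# lever grip: dark blob in side
g=bed-xp*(.205-.085)-yp*.076;g[2]=.19;print("grip pred",g,[proj(D[n],g) for n in D])
```

```text
t 27.575 p [ 0.5421 -0.1808  0.1867] z [ 0.1295 -0.4636 -0.8765] y [0.9638 0.2665 0.0015] q [-0.1834  0.0101  0.1149  1.9085  0.5363  1.1696  0.0004] F [ 0.2775  0.5901 -0.6108] g 0.24659669132912757 0.0
scene off 0.12310581838899876 end +y at 102.44395623788694 end -y at -107.46089263736513 237 [11 25 20 24 22 21 22 21 23 21 24  3] [np.float64(0.3), np.float64(-0.1)]
side off -0.013274068427205906 end +y at 99.16355243316528 end -y at -104.54819172988891 371 [10 44 43 41  0 25 40 42 44 40 42  0] [np.float64(0.2), np.float64(-0.1)]
grip pred [ 0.4586 -0.3464  0.19  ] [array([276.3514, 134.242 ]), array([344.8183, 348.6166])]
```

Run:
```python
from h import *
r=ori(PH,0); m=np.array([.51,-.24,.27])
rows(m,ori(PH,-12),1,3)
P=bed-xp*.110-yp*.076;P[2]=.21;print(P);rows(P,r,1,4,p0=m,r0=ori(PH,-12))
```

```text
dist 0.108 ang 0.293 per row 3.6019486017563795 0.09773744319684458
-2.77 -1.48 -1.76 0.002 0.097 0.009 1; -2.60 -1.46 -2.02 0.002 0.097 0.009 1; -2.40 -1.44 -2.26 0.002 0.097 0.009 1
[ 0.4683 -0.344   0.21  ]
dist 0.127 ang 0.209 per row 3.1784345253923716 0.05235987755982988
-1.92 -1.63 1.94 -0.000 0.052 0.000 1; -2.01 -1.63 1.84 -0.000 0.052 0.000 1; -2.11 -1.63 1.73 -0.000 0.052 0.000 1; -2.20 -1.63 1.62 -0.000 0.052 0.000 1
```

Request:
jog_arm(rows="-2.77 -1.48 -1.76 0.002 0.097 0.009 1; -2.6 -1.46 -2 0.002 0.097 0.009 1; -2.4 -1.44 -2.26 0.002 0.097 0.009 1; -1.92 -1.63 1.94 0 0.052 0 1; -2 -1.63 1.84 0 0.052 0 1")

```text
time: 28.3
position: [0.4882, -0.2936, 0.2386]
tool_rot: [1.891, 2.404, -0.101]
ft_force: [0.4, -0.9, 0.6]
grip_width: 0.005
grip_force: 0.0
```

Request:
jog_arm(rows="-2.1 -1.63 1.73 0 0.052 0 1; -2.2 -1.63 1.62 0 0.052 0 1; 0 0 0 0 0 0 1")

```text
time: 28.68
position: [0.4642, -0.348, 0.2067]
tool_rot: [-1.949, -2.46, 0.009]
ft_force: [-0.8, 0.1, -0.2]
grip_width: 0.003
grip_force: 0.0
```

Run:
```python
from h import *
stat();r=ori(PH,0);P=bed-xp*.110-yp*.076;P[2]=.18;rows(P,r,1,2)
```

```text
t 28.675 p [ 0.4642 -0.348   0.2067] z [-0.0064 -0.0024 -1.    ] y [ 0.9735  0.2288 -0.0068] q [ 0.187   0.1707  0.4627  1.6117 -0.0714  1.3811  0.8885] F [-0.7614  0.1354 -0.1631] g 0.002659478244668689 0.0
dist 0.027 ang 0.012 per row 1.3668610261305374 0.00607457166421583
0.15 0.26 1.33 -0.003 0.000 -0.005 1; 0.15 0.25 1.34 -0.003 0.000 -0.005 1
```

Request:
jog_arm(rows="0.15 0.25 1.3 0 0 0 1; 0.15 0.25 1.3 0 0 0 1; 0 0 1.3 0 0 0 1; 0 0 1 0 0 0 1")

```text
time: 29.18
position: [0.4726, -0.3392, 0.1598]
tool_rot: [1.938, 2.471, -0.003]
ft_force: [-1.1, -0.4, -0.1]
grip_width: 0.008
grip_force: 0.0
```

Request:
jog_arm(rows="0 0 1.2 0 0 0 1; 0 0 1.2 0 0 0 1")

```text
time: 29.42
position: [0.4727, -0.3405, 0.1368]
tool_rot: [1.939, 2.469, -0.003]
ft_force: [-0.4, 0.4, 3.9]
grip_width: 0.001
grip_force: 1.5
```

Request:
jog_arm(rows="0 0 1.2 0 0 0 1; 0 -0.1 1.2 0 0 0 1")

```text
time: 29.68
position: [0.4714, -0.3408, 0.1125]
tool_rot: [1.939, 2.469, -0.004]
ft_force: [-1.1, -1.3, 5.4]
grip_width: 0.003
grip_force: 2.2
```

Request:
jog_arm(rows="0 -0.2 1 0 0 0 1; 0 -0.2 0.8 0 0 0 1")

```text
time: 29.92
position: [0.4679, -0.3417, 0.0945]
tool_rot: [1.939, 2.469, -0.003]
ft_force: [-0.3, -0.3, 4.6]
grip_width: 0.002
grip_force: 2.5
```

Request:
jog_arm(rows="0 -0.1 0.6 0 0 0 1; 0 0 0 0 0 0 1")

```text
time: 30.18
position: [0.4671, -0.3418, 0.0888]
tool_rot: [1.939, 2.469, -0.003]
ft_force: [-0.6, -1.0, 4.0]
grip_width: 0.005
grip_force: 2.4
```

Run:
```python
from h import *
stat();Q=ctrl.get_state()["position"]-bed;print(Q@xp,Q@yp)
```

```text
t 30.175 p [ 0.4671 -0.3418  0.0888] z [ 0.0006 -0.0031 -1.    ] y [ 0.9715  0.2371 -0.0001] q [ 0.197   0.2463  0.4466  1.771  -0.1134  1.1477  0.9176] F [-0.6013 -0.9733  3.9517] g 0.004720205983089189 2.4339591860189103
-0.11068807875861028 -0.07355498475258647
```

Request:
jog_arm(rows="0 0 0.5 0 0 0 1; 0 0 0 0 0 0 1")

```text
time: 30.42
position: [0.4666, -0.342, 0.084]
tool_rot: [1.939, 2.469, -0.004]
ft_force: [-1.8, -1.2, 5.0]
grip_width: 0.004
grip_force: 2.6
```

Request:
jog_arm(rows="0 0 0.3 0 0 0 1; 0 0 0 0 0 0 1")

```text
time: 30.68
position: [0.4663, -0.3421, 0.0811]
tool_rot: [1.94, 2.469, -0.004]
ft_force: [-2.4, -1.3, 5.9]
grip_width: 0.005
grip_force: 2.7
```

Request:
jog_arm(rows="0 0 0.3 0 0 0 1; 0 0 0 0 0 0 1")

```text
time: 30.92
position: [0.466, -0.3421, 0.0781]
tool_rot: [1.94, 2.47, -0.005]
ft_force: [-2.1, -1.6, 6.3]
grip_width: 0.011
grip_force: 2.8
```

Request:
jog_arm(rows="0 0 0.3 0 0 0 1; 0 0 0 0 0 0 1")

```text
time: 31.18
position: [0.4658, -0.3421, 0.0751]
tool_rot: [1.94, 2.47, -0.005]
ft_force: [-2.8, -1.4, 6.0]
grip_width: 0.003
grip_force: 2.9
```

Request:
jog_arm(rows="0 0 0.2 0 0 0 1; 0 0 0 0 0 0 1")

```text
time: 31.42
position: [0.4657, -0.3422, 0.0731]
tool_rot: [1.941, 2.47, -0.005]
ft_force: [-3.4, -0.9, 6.7]
grip_width: 0.008
grip_force: 3.0
```

Request:
jog_arm(rows="0 0 0.2 0 0 0 1; 0 0 0 0 0 0 1")

```text
time: 31.68
position: [0.4657, -0.3422, 0.0715]
tool_rot: [1.941, 2.47, -0.005]
ft_force: [-3.4, 0.3, 9.4]
grip_width: 0.008
grip_force: 4.3
```

Request:
jog_arm(rows="0 0 0.2 0 0 0 1; 0 0 0 0 0 0 1")

```text
time: 31.92
position: [0.4656, -0.3422, 0.0697]
tool_rot: [1.941, 2.47, -0.005]
ft_force: [-3.8, 0.7, 9.4]
grip_width: 0.011
grip_force: 4.9
```

Request:
jog_arm(rows="0 0 0.2 0 0 0 1; 0 0 0 0 0 0 1")

```text
time: 32.17
position: [0.4656, -0.3422, 0.0679]
tool_rot: [1.941, 2.47, -0.005]
ft_force: [-5.5, 1.0, 11.8]
grip_width: 0.007
grip_force: 5.5
```

Request:
jog_arm(rows="0 0 0.2 0 0 0 1; 0 0 0 0 0 0 1")

```text
time: 32.42
position: [0.4656, -0.3423, 0.0668]
tool_rot: [1.941, 2.47, -0.004]
ft_force: [-6.7, 2.0, 14.6]
grip_width: 0.002
grip_force: 7.6
```

Request:
jog_arm(rows="0 0 0.2 0 0 0 1; 0 0 0 0 0 0 1")

```text
time: 32.67
position: [0.4656, -0.3423, 0.0662]
tool_rot: [1.941, 2.469, -0.003]
ft_force: [-10.0, 3.5, 23.3]
grip_width: 0.001
grip_force: 11.8
```

Request:
jog_arm(rows="0 0 0.2 0 0 0 1; 0 0 0 0 0 0 1")

```text
time: 32.92
position: [0.4657, -0.3424, 0.0657]
tool_rot: [1.941, 2.469, -0.002]
ft_force: [-13.0, 4.9, 31.1]
grip_width: 0.007
grip_force: 15.9
```

Run:
```python
from h import *
stat();Q=ctrl.get_state()["position"]-bed;print(Q@xp,Q@yp)
```

```text
t 32.925 p [ 0.4657 -0.3424  0.0657] z [-0.0003 -0.0016 -1.    ] y [ 0.9717  0.2361 -0.0007] q [ 0.2037  0.2698  0.4441  1.7941 -0.1269  1.1054  0.9291] F [-13.0258   4.9082  31.0824] g 0.006565611094977337 15.940009960904717
-0.11214073771825075 -0.07374583726611161
```

At the stop: 31 N, with the position no longer moving. I'll let the lever up, following it.

Request:
jog_arm(rows="0 0 -1 0 0 0 1; 0 0 -1.5 0 0 0 1; 0 0 -2 0 0 0 1; 0 0.2 -2 0 0 0 1; 0 0.2 -2 0 0 0 1")

```text
time: 33.55
position: [0.4721, -0.3391, 0.1466]
tool_rot: [1.937, 2.471, -0.0]
ft_force: [2.0, 0.1, 1.1]
grip_width: 0.003
grip_force: 0.8
```

Request:
jog_arm(rows="0 0.2 -2 0 0 0 1; 0 0 -3 0 0 0 1; 0 0 -4 0 0 0 1; 0 0 -5 0 0 0 1; 0 0 0 0 0 0 1")

```text
time: 34.17
position: [0.4744, -0.3401, 0.2897]
tool_rot: [1.934, 2.465, -0.0]
ft_force: [-0.1, 0.2, -1.0]
grip_width: 0.007
grip_force: 0.0
```

Run:
```python
from h import *
import pickle
stat()
D={n:cam(n) for n in("scene","side")};pickle.dump(D,open("d21.pkl","wb"));D0=pickle.load(open("d20.pkl","rb"));DS=pickle.load(open("d0.pkl","rb"))
for n in D:
    a,b=proj(D[n],bed+yp*.1),proj(D[n],bed-yp*.1);d=(b-a)/np.linalg.norm(b-a);nn=np.array([-d[1],d[0]])
    m=cv2.inRange(cv2.cvtColor(D[n]["img"],cv2.COLOR_BGR2HSV),(17,110,80),(28,255,255));v,u=np.nonzero(m);P=np.c_[u,v]-a
    k=(abs(P@nn)<7)&(P@d>-12)&(P@d<np.linalg.norm(b-a)+12);P=P[k];t=P@d
    L=np.linalg.norm(b-a);print(n,"off",np.median(P@nn),"ends",100-200*t.min()/L,100-200*t.max()/L,len(t))
    # bystanders and lever vs start: mean abs difference in patches
    for name,c in (dict(scene=dict(ring=(436,335),hammer=(215,328),box=(319,405),jar=(306,158),lever=(250,160)),side=dict(ring=(246,180),hammer=(405,242),box=(328,193),jar=(300,437),lever=(395,343),grip=(357,350)))[n]).items():
        s=np.s_[c[1]-15:c[1]+15,c[0]-15:c[0]+15]
        print(n,name,np.abs(D[n]["img"][s].astype(int)-DS[n]["img"][s]).mean().round(2))
```

```text
t 34.175 p [ 0.4744 -0.3401  0.2897] z [ 0.006 -0.005 -1.   ] y [0.9713 0.2379 0.0047] q [ 0.1729  0.1455  0.4594  1.4741 -0.0639  1.5292  0.8704] F [-0.1396  0.155  -0.9603] g 0.006951254636057097 0.0
scene off 0.1290364548294678 ends 102.44395623788694 -109.1526836706438 238
scene ring 0.93
scene hammer 0.94
scene box 0.95
scene jar 0.93
scene lever 1.04
side off 0.01993387779791023 ends 99.16355243316528 -104.54819172988891 370
side ring 9.91
side hammer 25.98
side box 23.33
side jar 15.6
side lever 13.85
side grip 12.24
```

```bash
python3 -c "
from bench import ticket
print(ticket.close_job())"
```

```text
the job is handed in; nothing more can be done
None
```

The job is handed in at about 34 s of the 72 s allowed: the bar was laid in the V-rest and released, picked up again by its side and laid centred in the press. The lever was pushed to its stop (31 N) and let all the way up, and the final scene view showed the bar still seated and the ring stick, jar, hammer and bead box unmoved; the side-view check of those was inconclusive.

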